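Open the strut of a counter price sign and stand it on the display board

ROBOT

A 7-joint arm with a two-finger parallel gripper is mounted at the origin on the work surface. World frame = base frame: x ahead of the robot, y to its left, z up, the work surface at z = 0. Lengths are in mm, angles in rad, forces in N, time in s.
With the tool pointing down it reaches from about 400 to 900 mm from the base axis. Payload 5.5 kg.
Tool frame: the origin (TCP) lies at the very end of the fingers, on their centre line; the grasp point (between the pads) lies 19 mm behind it (ctrl.grasp_offset is the distance from the TCP to the grasp point, in mm); z points along the fingers, y is the direction in which the jaws open and shut (so a half turn about z gives the same grasp; the last joint's range is limited). The gripper opens to 92 mm and grips with 3 to 60 N. Pads are 19 mm wide; open, the fingers measure 130 mm over their backs; the gripper's body (75 mm by 190 mm) begins 47 mm behind the grasp point.
Start: joints at [1.557, 0.501, -0.427, 1.55, 0.221, 1.138, -0.21], TCP at [177.666, -625.248, 205.129] pointing down, gripper open.
Joint ranges: [-2.88, 2.88], [-0.31, 2.03], [-1.54, 1.56], [0.2, 2.42], [-1.41, 4.55], [0.19, 2.02], [-2.57, 2.57]. Speed limits (rad/s): [2.57, 2.57, 3.14, 3.14, 3.14, 3.14, 3.14].

INTERFACE

Orientations are given as a unit quaternion [w, x, y, z].
In Python, from workcell import ctrl gives the robot as it stands.
- The arm moves only by the tool move_arm, never from a script. Its argument "deltas" is a list of rows, each an object of numbers: "x", "y", "z": the shift along the tool's x, y, z in cm; "rx", "ry", "rz": the turn, a rotation vector about the tool's x, y, z in rad. In form: [{"x": .., "y": .., "z": .., "rx": .., "ry": .., "rz": ..}, ...]. A call has 1 to 8 rows; each row shifts and turns the pose as measured when the row begins, along the tool's axes as they then stand; what a row does not reach is not made up. A row lasts 1/12 s, in which the tool goes at most 41.7 mm and 7.16 degrees, less where a joint would pass 70% of its speed; a pose out of reach is approached as far as the arm can. A call with a gripper value outside its range is refused whole. "fingers" is the opening, from -1 (shut) to 1 (fully open), set as the call begins (left out, the last holds). The fingers move at their own pace and stop on an object; the grip force is fixed at half the most. Time passes only in rows, so rows that do not move let the fingers close. It gives the time, the measured TCP pose, the force and the opening at its end, in the units of the state.
- ctrl.sense(): the state, without advancing time (a new reading comes with each control period).
- ctrl.capture(name): name is "side" or "top" or "wrist"; returns the picture (384x512x3 uint8, red, green, blue); there is no depth.
- ctrl.calibration(name): a dict with "fx", "fy", "cx", "cy" (pixels), "R" (3x3) and "t" (3): a world point X has camera coordinates R X + t; the wrist camera has in their place "hand_eye" (4x4, takes a point from camera to tool coordinates, whose origin is the TCP and whose axes are the flange's). Camera axes: x right, y down, z forward; pixel columns grow to the right and rows downward; lengths in mm; the calibration is good to about 2 mm. A picture is of the moment at which its call begins: read the wrist's pose just before it. calibration takes no time and is no camera call.
- ctrl.hand_in(): hands the job in, once; it reports no verdict.
Trained networks look in the newest picture that a camera, given by its name, has taken for a name from the list of things; names that differ only in an ending like _2 or _b are one class to them, and where a whole thing is asked for, a point or a joint stands for the part that bears it (a point fixed in the world has none). Each returns a list of dicts, best first, with "confidence" (0 to 1); they miss things now and then, are a little off and sometimes report something else, mostly with a low value. They report only what shows in the picture. A call takes as long as a camera call. They do not tell look-alikes from the thing itself.
- ctrl.find_in(query, camera): "centre" ([x, y, z] in mm, in the coordinates of the camera as it stood for that picture, good to about 4 mm: the middle of the surface that is visible of it).
- ctrl.place_of(query, camera): "centre" ([x, y, z] in mm, in the coordinates of the camera as it stood for that picture, good to about 4 mm: a listed point, or the origin of a listed thing).
The state is a dict: "clock": time; "joint_positions": joint angles; "qd": joint speeds; "tau": joint torques, N m; "tool_pos": TCP position; "ee_rot": TCP orientation; "contact_force": force on the tool from outside, world axes, zero at the start; "ft_torque": the same for the moment, N m; "finger_gap": opening from 0.0 (shut) to 1.0 (fully open).
Only numpy, scipy, OpenCV 4.12 (cv2) and the standard library are available. Lean on these libraries where they do the work, as an engineer would, in place of code of your own. Each camera call takes 0.05 s, during which the arm holds its last target.

TASK

The taller price sign stands in the slotted rack with its hinged back strut half folded. While the rack still holds the sign, push the strut out until it bears firmly on its rubber-headed stop screw, feeling for the stop and without forcing it; then lift the sign out and set it down gently on the dark display board, square in the middle between the tin and the bottles, picture side still to the customers and strut still out, and let go so that it stands by itself. Leave the tin, the bottles and the spare sign as they are.

Things in the scene. Friction and masses are not known exactly. Their poses are not given: they have to be found in the camera images.
- sign_top (a point): price sign in the rack's slot nearer the robot: upright wooden panel 170 mm wide, 160 mm tall, 9 mm thick, 0.3 to 0.5 kg; this point is the middle of its top edge. Sign frame: x is the panel's normal, out of the picture side (to the customers), y along the width, z up; faces at x = +-4.5 mm. Pinch it across its thickness at the top edge
- sign_base (a point): middle of the sign's underside, 160 mm below sign_top
- strut: wooden prop leg on a vertical hinge on the sign's back: 85 mm from hinge axis to free edge, 6 mm thick, 0.5 to 142 mm above the sign's underside. Origin on the hinge axis level with the underside, at x = -10.5, y = -35 mm in the sign frame. Strut y runs from hinge to free edge, z up, faces at x = +-3 mm; it opens towards its own -x (counter-clockwise from above): push its +x face
- strut_edge (a point): top corner of the strut's free edge, 85 mm from the hinge axis, 142 mm above the sign's underside, on the strut's mid-plane. The strut starts 34 to 52 degrees out from the panel; its hinge is stiff (0.15 N m, about 2 N at the free edge) and stays where it is left
- stop_bracket: steel angle bracket on the sign's back that carries the stop: a screw with a rubber head 18 mm across, 55 mm from the hinge axis and 50 mm above the sign's underside, on which the strut's -x face comes to bear. The screw was set by hand and is not measured: the stop comes anywhere from 80 to 100 degrees from the panel and must be felt. Origin on the hinge axis; the bracket moves with the sign
- rack: fixed plywood sign rack, base 118 x 206 x 12 mm with two slotted cheeks standing to 97 mm that hold the outer 15 mm of a sign's side edges; origin on the counter, 50 mm from the base's robot-side edge, midway along its width; x to the customers, y along the width. The slots are 12 mm wide: a sign in them has about 1.5 mm of play each way and shifts a little when pushed
- rack_slot (a point): floor of the slot with the strutted sign, at its middle, 12 mm above the counter; the sign's underside rests here and must rise 85 mm to be clear of the cheeks
- spare_sign: spare sign without strut in the other slot, 55 mm further from the robot: 168 x 115 x 9 mm; origin under its centre; not to be disturbed
- display_board: fixed dark wooden board 220 x 440 x 18 mm lying on the counter; origin at the centre of its underside, x (220 mm) to the customers, y (440 mm) to the robot's left at zero yaw; its top is 18 mm above the counter. The sign belongs near its centre, the strut and the panel both wholly on the board
- malt_tin_mid (a point): middle of the malt tin, 100 mm across, 120 mm tall, on the board's +y end, 165 mm from its centre
- bottle_a_mid (a point): middle of a small bottle, 40 mm across, 105 mm tall, on the board's -y end, 165 mm from its centre
- bottle_b_mid (a point): middle of the second such bottle, beside the first
Mind the look-alikes: they are no part of the job. What is shaped like the rack but red is not meant.

How it is judged (in metres and radians):
On the way, in this order (a step that is already met when the one before it is completed fails the run):
1. the strut bears on its stop with more than 4 N while the sign still stands in the rack (contact force between strut and stop_bracket above 4 N and distance between sign_base and rack_slot below 0.012 m), for 0.1 s.
2. the sign is drawn up clear of the rack's cheeks with the strut still out (75 degrees or more from the panel) (height (world z) of sign_base above 0.097 m and angle between the y axis of strut and the x axis of sign_base, either way round below 0.26 rad), for 0.05 s.
At the end, for the whole second after the job is handed in: the sign stands released and at rest on the display board: upright (3 deg), underside on the board (3 mm), middle within 25 mm of the board's middle along its length, panel and strut both on the board, square within 8.5 deg, picture side to the customers, strut still 75 deg or more out (angle between the y axis of strut and the x axis of sign_base, either way round below 0.26 rad and angle between sign_base's own z axis and vertical below 0.05 rad and z of sign_base in the frame of display_board between 0.015 and 0.021 m and y of sign_base in the frame of display_board between -0.025 and 0.025 m and x of sign_base in the frame of display_board below 0.1 m and x of strut_edge in the frame of display_board between -0.105 and 0.02 m and x of strut_edge in the frame of sign_base below -0.05 m and angle between the x axis of sign_base and the x axis of display_board, either way round below 0.15 rad and linear speed of sign below 0.02 m/s); the robot touches nothing.
It fails at once if the strut is forced: pushed with more than 22 N (contact force between any of the fingers, the arm and strut above 22 N).
It fails at once if the sign is dropped or banged on the display board (more than 30 N) (contact force between sign and display_board above 30 N).
It fails at once if the malt tin, a bottle or the spare sign is moved by more than 15 mm (distance of any of malt_tin_mid, bottle_a_mid, bottle_b_mid, spare_sign from where it was at the start of the episode above 0.015 m).
It also fails if it takes over 67 s, if anything falls off the work surface, if the arm or the gripper's body presses on something with over 40 N, if the wrist force passes 120 N, or if a joint passes its speed limit or range.

## Working session

There is one attempt and no reset: what is moved stays moved. The work goes in short steps, Python scripts to look and compute and a tool call to move; the robot and the scene stay as the last step left them, time stands still between calls to the robot, and variables do not carry over. Pictures are saved under pics/ and viewed, and the job is handed in when it is done.

Besides the shell and the picture viewer there is one more tool, called after "Request:" as a command line: name --argument value ..., lists and objects as JSON in quotes. move_arm: Moves the arm, as the interface text tells. Its arguments: {"type":"object","properties":{"deltas":{"type":"array","items":{"type":"object","properties":{"x":{"type":"number"},"y":{"type":"number"},"z":{"type":"number"},"rx":{"type":"number"},"ry":{"type":"number"},"rz":{"type":"number"}}}},"fingers":{"type":"number"}},"required":["deltas"]}

```bash
mkdir -p pics; cat > h.py <<'E'
from workcell import ctrl
import numpy as np, cv2
from scipy.spatial.transform import Rotation as Rn
def R(q): return Rn.from_quat([q[1],q[2],q[3],q[0]]).as_matrix()
def snap(cam,name):
    im=np.array(ctrl.capture(cam)); cv2.imwrite(f'pics/{name}.png',im[:,:,::-1]); return im
def toworld(cam,p,s=None):
    c=ctrl.calibration(cam); p=np.array(p)
    if 'R' in c: return np.array(c['R']).T@(p-np.array(c['t']))
    s=s or ctrl.sense(); H=np.array(c['hand_eye']); t=(H@np.r_[p,1])[:3]
    return R(s['ee_rot'])@t+np.array(s['tool_pos'])
def proj(cam,X):
    c=ctrl.calibration(cam); p=np.array(c['R'])@np.array(X)+np.array(c['t']); return c['fx']*p[0]/p[2]+c['cx'],c['fy']*p[1]/p[2]+c['cy']
def ray(cam,u,v,z):
    c=ctrl.calibration(cam); d=np.array(c['R']).T@np.array([(u-c['cx'])/c['fx'],(v-c['cy'])/c['fy'],1]); o=-np.array(c['R']).T@np.array(c['t'])
    return o+d*(z-o[2])/d[2]
def delta(target):
    s=ctrl.sense(); return R(s['ee_rot']).T@(np.array(target)-np.array(s['tool_pos']))/10
E
python3 - <<'E'
from h import *
snap('side','side0'); snap('top','top0')
s=ctrl.sense(); print(s)
print(R(s['ee_rot']).round(3))
for c in('side','top'): print(c,{k:np.round(v,3).tolist() for k,v in ctrl.calibration(c).items()})
for q in ['sign_top','strut_edge','rack','display_board','spare_sign','malt_tin_mid','bottle_a_mid']:
  for c in ('top','side'):
    for r in ctrl.place_of(q,c): print(q,c,round(r['confidence'],2),toworld(c,r['centre']).round(1))
E
```

```text
{'clock': 0.1, 'joint_positions': array([ 1.55720137,  0.50178678, -0.426797  ,  1.55131701,  0.22077605,
        1.13828051, -0.21027641]), 'qd': array([-0.0009296 , -0.00202345, -0.00082174, -0.00313817, -0.00112554,
        0.0007278 , -0.00177453]), 'tau': array([-1.07491316e-02, -5.67871141e+01, -5.83845377e+00, -2.79915798e+01,
       -6.91737793e-02,  2.41745246e-02,  6.62837397e-05]), 'tool_pos': array([ 177.4172805 , -624.6394362 ,  204.17249768]), 'ee_rot': array([-8.69852451e-04,  9.90434726e-01,  1.37979312e-01, -7.40413003e-05]), 'contact_force': array([0.32817212, 0.05043548, 0.55040104]), 'ft_torque': array([ 0.02534119, -0.0235467 ,  0.00961846]), 'finger_gap': 0.9969217450783796}
[[ 0.962  0.273 -0.   ]
 [ 0.273 -0.962  0.002]
 [ 0.    -0.002 -1.   ]]
side {'fx': 382.208, 'fy': 382.208, 'cx': 254.552, 'cy': 190.739, 'R': [[-0.908, -0.418, 0.008], [-0.325, 0.692, -0.645], [0.264, -0.588, -0.764]], 't': [439.163, 223.549, 967.812]}
top {'fx': 446.363, 'fy': 446.363, 'cx': 251.574, 'cy': 196.353, 'R': [[0.013, -1.0, 0.005], [-0.987, -0.014, -0.159], [0.159, -0.002, -0.9
[... 203 characters left out ...]
t_edge top 0.65 [452.5 259.3 153.5]
strut_edge side 0.73 [448.4 261.1 155.2]
rack top 0.89 [ 5.488e+02  2.284e+02 -2.000e-01]
rack top 0.58 [ 317.5 -289.3   -1.6]
rack top 0.56 [514.4 234.6 165.3]
rack side 0.96 [551.  230.9   0.6]
rack side 0.7 [ 317.1 -286.1   -1.4]
display_board top 0.97 [ 636.  -234.4   -1. ]
display_board top 0.29 [661.  -73.2  77.8]
display_board side 0.8 [ 634.5 -236.6   -1.3]
spare_sign top 0.59 [574.4 227.6  11. ]
spare_sign side 0.79 [576.4 226.8   9.5]
spare_sign side 0.19 [519.8 227.3  11.1]
malt_tin_mid top 0.9 [660.3 -73.9  76.5]
malt_tin_mid side 0.72 [664.5 -74.7  80.6]
bottle_a_mid top 0.64 [ 576.6 -391.2   69. ]
bottle_a_mid side 0.62 [ 578.9 -391.    71.5]
```

View pics/top0.png

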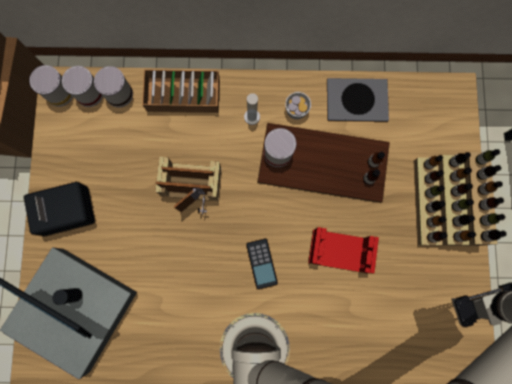

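View pics/side0.png

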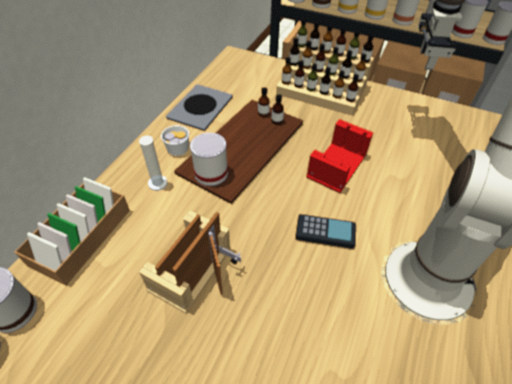

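```bash
python3 - <<'E'
from h import *
a=cv2.imread('pics/top0.png')[130:230,80:250]; b=cv2.imread('pics/side0.png')[170:310,60:260]
a=cv2.resize(a,(680,400),interpolation=2); b=cv2.resize(b,(800,560),interpolation=2)
cv2.imwrite('pics/ca.png',a); cv2.imwrite('pics/cb.png',b)
E
```

```text
(no output)
```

View pics/ca.png

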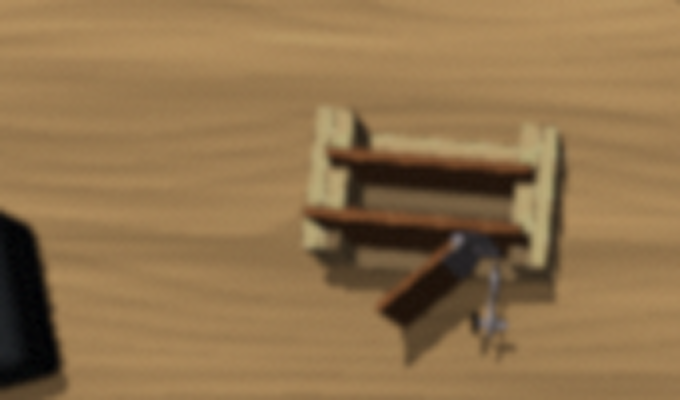

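View pics/cb.png

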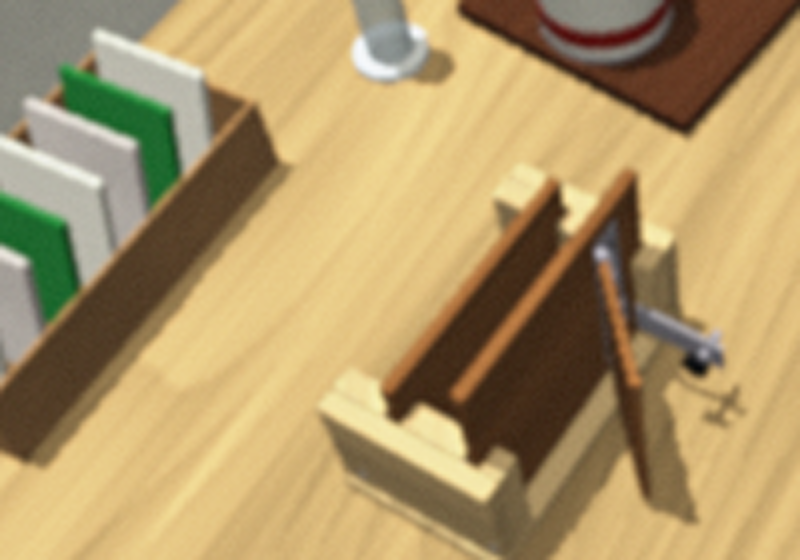

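The candidates are the plywood rack with two brown signs (top px 187,180), the red rack (345,250, a look-alike) and the card box (180,90). I choose the plywood one. In the crops, the taller strutted sign stands in the robot-side slot, and the strut swings from its hinge near top px (197,190) to its free edge at (178,208).

```bash
python3 - <<'E'
from h import *
f=lambda u,v,z:ray('top',80+u/4,130+v/4,z).round(1)
a,b=f(305,207,172),f(527,232,172); print('panel top',a,b,np.linalg.norm(a-b),'yaw',np.arctan2(-(a-b)[0],(a-b)[1]) , (a+b)/2)
a,b=f(328,152,127),f(535,172,127); print('spare',a,b,'yaw',-np.arctan2((a-b)[0],(a-b)[1]))
print('strut', f(380,305,154))
# board
im=cv2.imread('pics/top0.png'); c=cv2.resize(im[110:215,245:405],(800,525),interpolation=2); cv2.imwrite('pics/cc.png',c)
c=im[110:215,245:405].astype(int); m=((c.sum(2)<210)).astype(np.uint8)
n,l,st,_=cv2.connectedComponentsWithStats(m); k=1+np.argmax(st[1:,4]); pts=np.argwhere(l==k)[:,::-1]+[245,110]
w=np.array([ray('top',u,v,18)[:2] for u,v in pts],np.float32); print(cv2.minAreaRect(w))
E
```

```text
panel top [523.3 313.8 172. ] [506.  140.4 172. ] 174.26086766684023 yaw -0.09944025073643993 [514.65 227.1  172.  ]
spare [577.5 307.  127. ] [563.3 139.3 127. ] yaw -0.08447351176731603
strut [449.6 255.4 154. ]Traceback (most recent call last):
  File "<stdin>", line 10, in <module>
  File "h.py", line 15, in ray
    c=ctrl.calibration(cam); d=np.array(c['R']).T@np.array([(u-c['cx'])/c['fx'],(v-c['cy'])/c['fy'],1]); o=-np.array(c['R']).T@np.array(c['t'])
ValueError: time passes only in moves, steps and waits
```

View pics/cc.png

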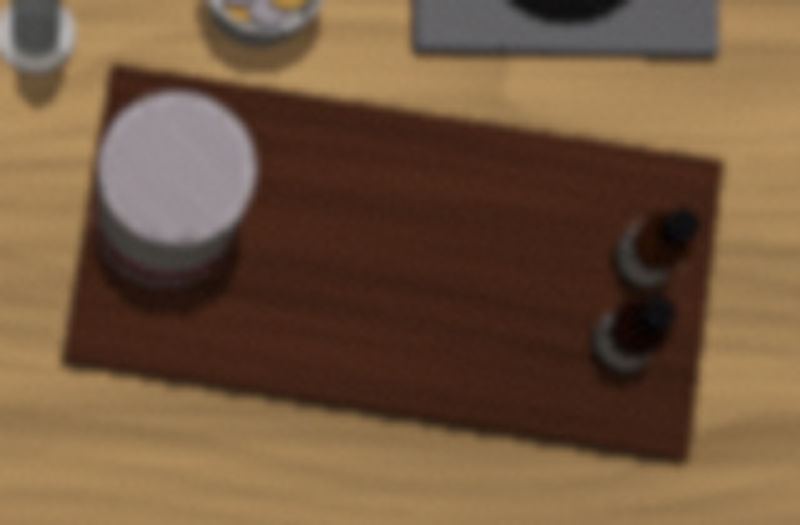

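```bash
python3 - <<'E'
from h import *
P=[ray('top',245+u/5,110+v/5,18) for u,v in [(112,66),(722,160),(688,460),(66,362)]]
P=np.array(P);print(P.round(1),P.mean(0))
for i,j in((0,1),(3,2)): d=P[i]-P[j]; print(np.linalg.norm(d),-np.arctan2(d[0],d[1]))
for i,j in((0,3),(1,2)): d=P[i]-P[j]; print(np.linalg.norm(d),np.arctan2(d[1],d[0]))
s=ctrl.sense()
# target orientation: tool down, tool y along +-sign x, sign yaw -0.095
M=R(s['ee_rot']); print('tool x yaw',np.arctan2(M[1,0],M[0,0]))
print('pre-push', )
E
```

```text
[[ 769.7  -36.9   18. ]
 [ 707.1 -467.6   18. ]
 [ 492.7 -436.4   18. ]
 [ 555.5   -6.5   18. ]] [ 631.25028255 -236.86102983   18.        ]
435.2880268580085 -0.14435918711396736
434.4537678400681 -0.1450043870569173
216.29350933834402 -0.14057675818974494
216.57227224500855 -0.1444341577949077
tool x yaw 0.27682077433033236
pre-push
```

Request:
move_arm --deltas '[{"x": 2.9, "y": -1.3, "z": -0.9}, {"x": 2.9, "y": -1.3, "z": -0.9}, {"x": 2.9, "y": -1.3, "z": -0.9}, {"x": 2.9, "y": -1.3, "z": -0.9}, {"x": 2.9, "y": -1.3, "z": -0.9}, {"x": 2.9, "y": -1.3, "z": -0.9}, {"x": 2.9, "y": -1.3, "z": -0.9}, {"x": 2.9, "y": -1.3, "z": -0.9}]' --fingers -1

```text
invalid input at $.deltas[0]: expected keys x, y, z, rx, ry, rz
```

Request:
move_arm --deltas '[{"x": 2.9, "y": -1.3, "z": -0.9, "rx": 0, "ry": 0, "rz": 0}, {"x": 2.9, "y": -1.3, "z": -0.9, "rx": 0, "ry": 0, "rz": 0}, {"x": 2.9, "y": -1.3, "z": -0.9, "rx": 0, "ry": 0, "rz": 0}, {"x": 2.9, "y": -1.3, "z": -0.9, "rx": 0, "ry": 0, "rz": 0}, {"x": 2.9, "y": -1.3, "z": -0.9, "rx": 0, "ry": 0, "rz": 0}, {"x": 2.9, "y": -1.3, "z": -0.9, "rx": 0, "ry": 0, "rz": 0}, {"x": 2.9, "y": -1.3, "z": -0.9, "rx": 0, "ry": 0, "rz": 0}, {"x": 2.9, "y": -1.3, "z": -0.9, "rx": 0, "ry": 0, "rz": 0}]' --fingers -1

```text
clock: 1.47
tool_pos: [369.0, -463.1, 275.8]
ee_rot: [-0.001, 0.992, 0.128, -0.003]
contact_force: [0.2, -0.6, -0.6]
finger_gap: 0.468
```

```bash
cat >> h.py <<'E'
def plan(target,yaw,n,vmax=36):
    """tool-down rows: constant world step; prints rows in cm and rad (rz), plus rx,ry levelling in the first rows"""
    s=ctrl.sense(); M=R(s['ee_rot']); p=np.array(s['tool_pos'],float)
    x=np.array([np.cos(yaw),np.sin(yaw),0]); z=np.array([0,0,-1.]); T=np.c_[x,np.cross(z,x),z]
    rv=Rn.from_matrix(M.T@T).as_rotvec(); d=(np.array(target)-p)/n
    print('now',p.round(1),'yaw',round(np.arctan2(M[1,0],M[0,0]),3),'tilt',(M[:,2]).round(4),'F',np.round(s['contact_force'],1),'gap',round(s['finger_gap'],3),'step',np.linalg.norm(d).round(1))
    for i in range(n):
        Mi=M@Rn.from_rotvec(rv*i/n).as_matrix(); t=Mi.T@d/10; r=rv/n
        print('{"x": %.2f, "y": %.2f, "z": %.2f, "rx": %.3f, "ry": %.3f, "rz": %.3f}, '%(*t,*r),end='\n')
E
python3 -c "
from h import *
plan((590,-180,290),0.85,8)"
```

```text
now [ 369.  -463.1  275.8] yaw 0.256 tilt [-7.e-03  9.e-04 -1.e+00] F [ 0.2 -0.6 -0.6] gap 0.468 step 44.9
{"x": 3.57, "y": -2.72, "z": -0.19, "rx": -0.001, "ry": 0.001, "rz": -0.074}, 
{"x": 3.76, "y": -2.45, "z": -0.19, "rx": -0.001, "ry": 0.001, "rz": -0.074}, 
{"x": 3.93, "y": -2.17, "z": -0.19, "rx": -0.001, "ry": 0.001, "rz": -0.074}, 
{"x": 4.08, "y": -1.87, "z": -0.19, "rx": -0.001, "ry": 0.001, "rz": -0.074}, 
{"x": 4.21, "y": -1.56, "z": -0.19, "rx": -0.001, "ry": 0.001, "rz": -0.074}, 
{"x": 4.31, "y": -1.24, "z": -0.19, "rx": -0.001, "ry": 0.001, "rz": -0.074}, 
{"x": 4.39, "y": -0.92, "z": -0.18, "rx": -0.001, "ry": 0.001, "rz": -0.074}, 
{"x": 4.45, "y": -0.59, "z": -0.18, "rx": -0.001, "ry": 0.001, "rz": -0.074},
```

Request:
move_arm --deltas '[{"x": 3.2, "y": -2.4, "z": -0.2, "rx": 0, "ry": 0, "rz": -0.07}, {"x": 3.3, "y": -2.2, "z": -0.2, "rx": 0, "ry": 0, "rz": -0.07}, {"x": 3.5, "y": -2.0, "z": -0.2, "rx": 0, "ry": 0, "rz": -0.07}, {"x": 3.6, "y": -1.7, "z": -0.2, "rx": 0, "ry": 0, "rz": -0.07}, {"x": 3.7, "y": -1.4, "z": -0.2, "rx": 0, "ry": 0, "rz": -0.07}, {"x": 3.8, "y": -1.2, "z": -0.2, "rx": 0, "ry": 0, "rz": -0.07}, {"x": 3.8, "y": -0.9, "z": -0.2, "rx": 0, "ry": 0, "rz": -0.07}, {"x": 3.8, "y": -0.6, "z": -0.2, "rx": 0, "ry": 0, "rz": -0.07}]'

```text
clock: 2.13
tool_pos: [570.9, -204.4, 295.7]
ee_rot: [0.004, 0.914, 0.405, -0.002]
contact_force: [1.4, -0.3, 0.5]
finger_gap: 0.004
```

```bash
python3 -c "
from h import *
plan((450,230,320),1.476,16)"
```

```text
now [ 570.9 -204.4  295.7] yaw 0.834 tilt [-7.0e-04 -8.5e-03 -1.0e+00] F [ 1.4 -0.3  0.5] gap 0.004 step 28.2
{"x": 1.50, "y": -2.38, "z": -0.17, "rx": 0.000, "ry": 0.001, "rz": -0.040}, 
{"x": 1.60, "y": -2.32, "z": -0.17, "rx": 0.000, "ry": 0.001, "rz": -0.040}, 
{"x": 1.69, "y": -2.25, "z": -0.17, "rx": 0.000, "ry": 0.001, "rz": -0.040}, 
{"x": 1.78, "y": -2.18, "z": -0.17, "rx": 0.000, "ry": 0.001, "rz": -0.040}, 
{"x": 1.86, "y": -2.11, "z": -0.17, "rx": 0.000, "ry": 0.001, "rz": -0.040}, 
{"x": 1.95, "y": -2.04, "z": -0.17, "rx": 0.000, "ry": 0.001, "rz": -0.040}, 
{"x": 2.03, "y": -1.96, "z": -0.17, "rx": 0.000, "ry": 0.001, "rz": -0.040}, 
{"x": 2.10, "y": -1.87, "z": -0.17, "rx": 0.000, "ry": 0.001, "rz": -0.040}, 
{"x": 2.18, "y": -1.79, "z": -0.16, "rx": 0.000, "ry": 0.001, "rz": -0.040}, 
{"x": 2.25, "y": -1.70, "z": -0.16, "rx": 0.000, "ry": 0.001, "rz": -0.040}, 
{"x": 2.31, "y": -1.61, "z": -0.16, "rx": 0.000, "ry": 0.001, "rz": -0.040}, 
{"x": 2.38, "y": -1.51, "z": -0.16, "rx": 0.000, "ry": 0.001, "rz": -0.040}, 
{"x": 2.44, "y": -1.42, "z": -0.16, "rx": 0.000, "ry": 0.001, "rz": -0.040}, 
{"x": 2.49, "y": -1.32, "z": -0.16, "rx": 0.000, "ry": 0.001, "rz": -0.040}, 
{"x": 2.54, "y": -1.22, "z": -0.16, "rx": 0.000, "ry": 0.001, "rz": -0.040}, 
{"x": 2.59, "y": -1.11, "z": -0.15, "rx": 0.000, "ry": 0.001, "rz": -0.040},
```

Request:
move_arm --deltas '[{"x": 1.6, "y": -2.5, "z": -0.2, "rx": 0, "ry": 0, "rz": -0.04}, {"x": 1.7, "y": -2.5, "z": -0.2, "rx": 0, "ry": 0, "rz": -0.04}, {"x": 1.8, "y": -2.4, "z": -0.2, "rx": 0, "ry": 0, "rz": -0.04}, {"x": 1.9, "y": -2.3, "z": -0.2, "rx": 0, "ry": 0, "rz": -0.04}, {"x": 2.0, "y": -2.2, "z": -0.2, "rx": 0, "ry": 0, "rz": -0.04}, {"x": 2.1, "y": -2.1, "z": -0.2, "rx": 0, "ry": 0, "rz": -0.04}, {"x": 2.2, "y": -2.0, "z": -0.2, "rx": 0, "ry": 0, "rz": -0.04}, {"x": 2.3, "y": -1.9, "z": -0.2, "rx": 0, "ry": 0, "rz": -0.04}]'

```text
clock: 2.8
tool_pos: [509.6, 41.7, 310.7]
ee_rot: [0.003, 0.831, 0.556, 0.001]
contact_force: [1.0, 0.3, -0.2]
finger_gap: 0.001
```

Request:
move_arm --deltas '[{"x": 2.3, "y": -1.8, "z": -0.2, "rx": 0, "ry": 0, "rz": -0.04}, {"x": 2.4, "y": -1.7, "z": -0.2, "rx": 0, "ry": 0, "rz": -0.04}, {"x": 2.4, "y": -1.6, "z": -0.2, "rx": 0, "ry": 0, "rz": -0.04}, {"x": 2.5, "y": -1.5, "z": -0.2, "rx": 0, "ry": 0, "rz": -0.04}, {"x": 2.5, "y": -1.4, "z": -0.2, "rx": 0, "ry": 0, "rz": -0.04}, {"x": 2.6, "y": -1.3, "z": -0.2, "rx": 0, "ry": 0, "rz": -0.04}, {"x": 2.6, "y": -1.2, "z": -0.2, "rx": 0, "ry": 0, "rz": -0.04}, {"x": 2.6, "y": -1.1, "z": -0.2, "rx": 0, "ry": 0, "rz": -0.04}]'

```text
clock: 3.47
tool_pos: [440.3, 274.2, 328.0]
ee_rot: [0.007, 0.726, 0.687, 0.002]
contact_force: [-0.2, -1.2, 0.2]
finger_gap: 0.003
```

```bash
python3 - <<'E'
from h import *
s=ctrl.sense(); snap('wrist','w1')
print(np.round(s['joint_positions'],2), ctrl.calibration('wrist'))
for q in ['sign_top','strut_edge','spare_sign','rack','rack_slot','sign_base']:
    for r in ctrl.place_of(q,'wrist'): print(q,round(r['confidence'],2),toworld('wrist',r['centre'],s).round(1))
plan((450,230,320),1.476,1)
E
```

```text
[ 0.31  0.27 -1.11  1.71  0.27  1.32 -0.91] {'fx': 298.72243910875534, 'fy': 298.72243910875534, 'cx': 255.91300042417743, 'cy': 188.27850067530014, 'hand_eye': array([[ 5.29324754e-04, -9.69771045e-01, -2.44016067e-01,
         6.50509936e+01],
       [ 9.99999842e-01,  5.59319558e-04, -5.36327067e-05,
         1.11873970e+00],
       [ 1.88494405e-04, -2.44016000e-01,  9.69771188e-01,
        -1.79120189e+02],
       [ 0.00000000e+00,  0.00000000e+00,  0.00000000e+00,
         1.00000000e+00]])}
sign_top 0.82 [518.3 234.9 168.5]
strut_edge 0.56 [449.7 261.8 156.5]
spare_sign 0.63 [573.5 225.5  15. ]
spare_sign 0.49 [448.8 262.4 151.1]
rack_slot 0.73 [527.1 231.   11.8]
sign_base 0.56 [519.9 231.   11.6]
now [441.5 271.5 327.4] yaw 1.511 tilt [ 0.0108 -0.0086 -0.9999] F [ 1.1  0.3 -0.1] gap 0.008 step 43.0
{"x": -4.08, "y": 1.09, "z": 0.78, "rx": 0.011, "ry": 0.008, "rz": 0.035},
```

View pics/w1.png

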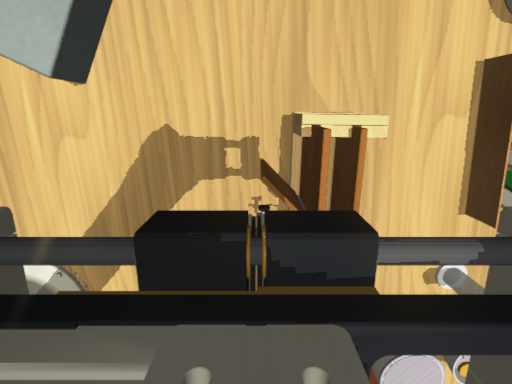

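```bash
cat >> h.py <<'E'
def wray(u,v,z,s=None):
    c=ctrl.calibration('wrist'); s=s or ctrl.sense(); H=np.array(c['hand_eye']); M=R(s['ee_rot'])
    d=M@(H[:3,:3]@np.array([(u-c['cx'])/c['fx'],(v-c['cy'])/c['fy'],1])); o=M@H[:3,3]+np.array(s['tool_pos'])
    return o+d*(z-o[2])/d[2]
E
python3 - <<'E'
import cv2
a=cv2.imread('pics/w1.png'); cv2.imwrite('pics/w1c.png',cv2.resize(a[100:300,230:400],(680,800)[0:2],interpolation=2)[:600])
E
```

```text
(no output)
```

View pics/w1c.png

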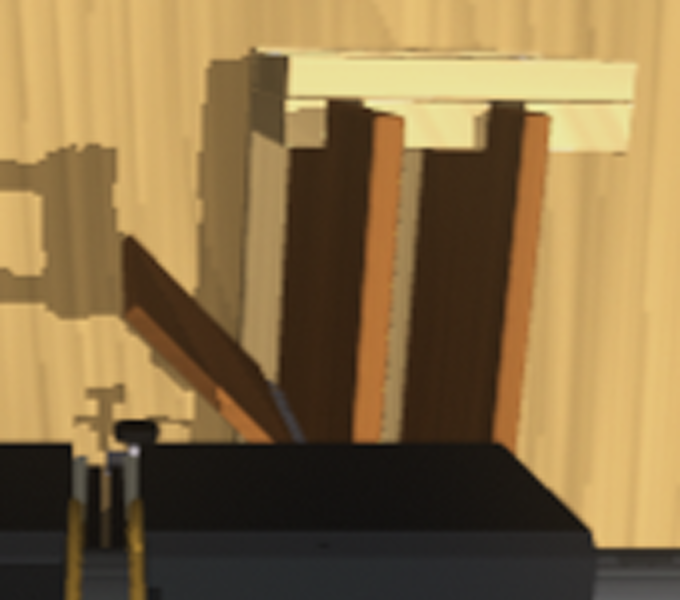

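```bash
python3 - <<'E'
from h import *
f=lambda u,v,z:wray(230+u/4,100+v/4,z).round(1)
# panel top: far-left/right corners at +y end, and lower points
for n,u,v,z in [('back+y',374,114,172),('front+y',404,117,172),('back low',355,440,172),('front low',380,440,172),('spare b',525,113,127),('spare f',549,116,127),('sp b low',492,440,127),('sp f low',517,440,127),('strut tip',130,310,154),('strut low',252,440,154),('fingL',65,600,328),('fingR',150,600,328),('rack cheek L',287,98,97),('cheek R',632,104,97)]: print(n,f(u,v,z))
E
```

```text
back+y [521.4 314.2 172. ]
front+y [529.7 312.9 172. ]
back low [515.6 219.9 172. ]
front low [523.  219.5 172. ]
spare b [579.  308.5 127. ]
spare f [586.6 307.1 127. ]
sp b low [571.2 201.1 127. ]
sp f low [579.6 200.6 127. ]
strut tip [451.8 259.2 154. ]
strut low [487.4 215.6 154. ]
fingL [435.1 250.6 328. ]
fingR [448.9 249.7 328. ]
rack cheek L [509.5 315.9  97. ]
cheek R [625.7 307.   97. ]
```

```bash
python3 -c "
from h import *
plan((462.5,282,230),1.491,4)"
```

```text
now [441.5 271.5 327.4] yaw 1.511 tilt [ 0.0108 -0.0086 -0.9999] F [ 1.1  0.3 -0.1] gap 0.008 step 25.0
{"x": 0.31, "y": 0.48, "z": 2.44, "rx": 0.003, "ry": 0.002, "rz": 0.005}, 
{"x": 0.31, "y": 0.49, "z": 2.44, "rx": 0.003, "ry": 0.002, "rz": 0.005}, 
{"x": 0.31, "y": 0.49, "z": 2.44, "rx": 0.003, "ry": 0.002, "rz": 0.005}, 
{"x": 0.31, "y": 0.50, "z": 2.44, "rx": 0.003, "ry": 0.002, "rz": 0.005},
```

Request:
move_arm --deltas '[{"x": 0.3, "y": 0.5, "z": 2.4, "rx": 0.003, "ry": 0.002, "rz": 0.005}, {"x": 0.3, "y": 0.5, "z": 2.4, "rx": 0.003, "ry": 0.002, "rz": 0.005}, {"x": 0.3, "y": 0.5, "z": 2.4, "rx": 0.003, "ry": 0.002, "rz": 0.005}, {"x": 0.3, "y": 0.5, "z": 2.4, "rx": 0.003, "ry": 0.002, "rz": 0.005}, {"x": 0, "y": 0, "z": 0, "rx": 0, "ry": 0, "rz": 0}]'

```text
clock: 4.23
tool_pos: [469.9, 274.5, 229.4]
ee_rot: [0.003, 0.74, 0.672, 0.001]
contact_force: [0.0, 0.0, -0.8]
finger_gap: 0.004
```

```bash
python3 -c "
from h import *
plan((462.5,282,120),1.491,5)"
```

```text
now [469.9 274.5 229.4] yaw 1.474 tilt [ 0.0052 -0.0021 -1.    ] F [ 0.   0.  -0.8] gap 0.004 step 22.0
{"x": 0.14, "y": -0.17, "z": 2.19, "rx": 0.001, "ry": 0.000, "rz": -0.003}, 
{"x": 0.14, "y": -0.17, "z": 2.19, "rx": 0.001, "ry": 0.000, "rz": -0.003}, 
{"x": 0.14, "y": -0.17, "z": 2.19, "rx": 0.001, "ry": 0.000, "rz": -0.003}, 
{"x": 0.14, "y": -0.17, "z": 2.19, "rx": 0.001, "ry": 0.000, "rz": -0.003}, 
{"x": 0.14, "y": -0.16, "z": 2.19, "rx": 0.001, "ry": 0.000, "rz": -0.003},
```

Request:
move_arm --deltas '[{"x": 0.5, "y": -0.5, "z": 1.0, "rx": 0.003, "ry": 0, "rz": -0.01}, {"x": 0.3, "y": -0.3, "z": 1.5, "rx": 0.002, "ry": 0, "rz": -0.007}, {"x": 0, "y": 0, "z": 2.0, "rx": 0, "ry": 0, "rz": 0}, {"x": 0, "y": 0, "z": 0.5, "rx": 0, "ry": 0, "rz": 0}]'

```text
clock: 4.57
tool_pos: [464.4, 282.0, 179.1]
ee_rot: [0.001, 0.736, 0.677, 0.001]
contact_force: [-1.3, -0.6, 0.2]
finger_gap: 0.008
```

```bash
python3 -c "
from h import *
plan((462.5,282,120),1.491,3)"
```

```text
now [464.4 282.  179.1] yaw 1.487 tilt [ 2.8e-03 -7.0e-04 -1.0e+00] F [-1.3 -0.6  0.2] gap 0.008 step 19.7
{"x": -0.00, "y": -0.07, "z": 1.97, "rx": 0.001, "ry": 0.000, "rz": -0.001}, 
{"x": -0.01, "y": -0.07, "z": 1.97, "rx": 0.001, "ry": 0.000, "rz": -0.001}, 
{"x": -0.01, "y": -0.07, "z": 1.97, "rx": 0.001, "ry": 0.000, "rz": -0.001},
```

Request:
move_arm --deltas '[{"x": 0, "y": -0.1, "z": 2.0, "rx": 0.001, "ry": 0, "rz": 0}, {"x": 0, "y": -0.1, "z": 2.0, "rx": 0.001, "ry": 0, "rz": 0}, {"x": 0, "y": -0.1, "z": 1.9, "rx": 0.001, "ry": 0, "rz": 0}, {"x": 0, "y": 0, "z": 0, "rx": 0, "ry": 0, "rz": 0}]'

```text
clock: 4.9
tool_pos: [462.0, 283.6, 120.3]
ee_rot: [0.001, 0.736, 0.677, 0.002]
contact_force: [0.0, -1.5, -0.4]
finger_gap: 0.003
```

```bash
python3 - <<'E'
from h import *
snap('wrist','w2'); snap('side','s2'); plan((462.5,282,120),1.491,1)
a=cv2.imread('pics/w2.png');b=cv2.imread('pics/s2.png')[150:330,80:320]
cv2.imwrite('pics/w2c.png',np.hstack([cv2.resize(a[60:330,150:400],(400,432)),cv2.resize(b,(400,300))[:,:].copy() if 0 else cv2.copyMakeBorder(cv2.resize(b,(400,300)),0,132,0,0,0)]))
E
```

```text
now [463.6 285.4 123.3] yaw 1.489 tilt [ 0.0073  0.0035 -1.    ] F [0.3 0.2 1.1] gap 0.002 step 4.8
{"x": -0.34, "y": -0.09, "z": 0.32, "rx": 0.007, "ry": -0.004, "rz": -0.002},
```

View pics/w2c.png

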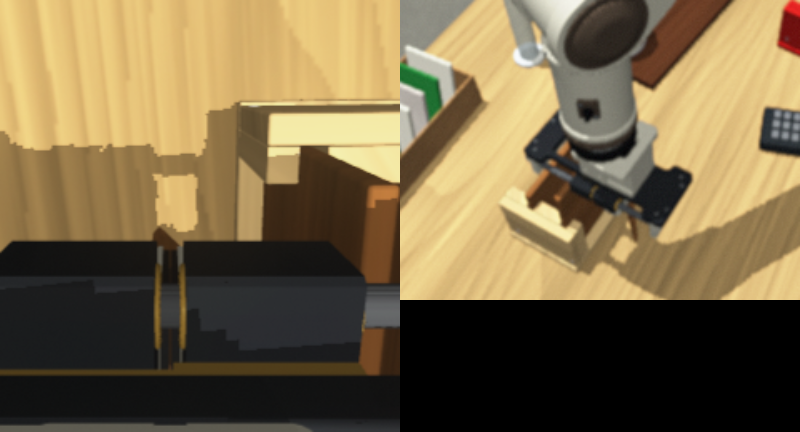

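```bash
python3 - <<'E'
from h import *
for z in (12,80,154): print(wray(253,207,z).round(1))
a=cv2.imread('pics/w2.png'); cv2.imwrite('pics/w2d.png',cv2.resize(a[180:320,200:330],(520,560),interpolation=2))
s=ctrl.sense();c=ctrl.calibration('wrist');H=np.linalg.inv(c['hand_eye'])
for t in([0,0,0],[9,-7,0],[0,0,-47],[9,7,0]):
  p=(H@np.r_[t,1])[:3];print(t,p[0]/p[2]*c['fx']+c['cx'],p[1]/p[2]*c['fy']+c['cy'])
E
```

```text
[460.3 258.4  12. ]
[462.3 279.7  80. ]
[464.5 302.9 154. ]
[0, 0, 0] 254.14248999501874 218.86052816162965
[9, -7, 0] 242.9709010114479 205.29998164409812
[0, 0, -47] 253.56568011605546 252.32932270411834
[9, 7, 0] 265.2876755242485 205.31231044472545
```

View pics/w2d.png

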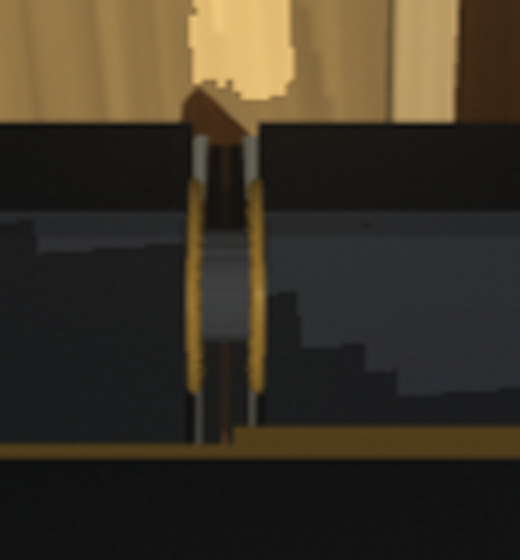

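```bash
cat >> h.py <<'E'
def fpath(th,r=70,hx=7,hy=9.5,C=(518.5,229.5),yaw=-.08):
    t=np.radians(th); n=3+hx*abs(np.cos(t))+hy*abs(np.sin(t))
    p=np.array([-10.5,-35])+r*np.array([-np.sin(t),np.cos(t)])+n*np.array([np.cos(t),np.sin(t)])
    c,s=np.cos(yaw),np.sin(yaw); return np.array([C[0]+c*p[0]-s*p[1],C[1]+s*p[0]+c*p[1]])
E
python3 - <<'E'
from h import *
for t in range(30,106,5): print(t,fpath(t).round(1))
plan((455,265,120),1.491,4)
E
```

```text
30 [487.7 264.6]
35 [482. 263.]
40 [476.5 260.9]
45 [471.  258.3]
50 [465.8 255.1]
55 [460.7 251.5]
60 [456.  247.3]
65 [451.6 242.7]
70 [447.5 237.6]
75 [444.  232.1]
80 [440.9 226.2]
85 [438.4 220. ]
90 [436.5 213.5]
95 [435.1 208. ]
100 [434.3 202.4]
105 [433.9 196.6]
now [463.6 285.4 123.3] yaw 1.489 tilt [ 0.0073  0.0035 -1.    ] F [0.3 0.2 1.1] gap 0.002 step 5.6
{"x": -0.53, "y": -0.17, "z": 0.08, "rx": 0.002, "ry": -0.001, "rz": -0.001}, 
{"x": -0.52, "y": -0.17, "z": 0.08, "rx": 0.002, "ry": -0.001, "rz": -0.001}, 
{"x": -0.52, "y": -0.17, "z": 0.08, "rx": 0.002, "ry": -0.001, "rz": -0.001}, 
{"x": -0.52, "y": -0.17, "z": 0.08, "rx": 0.002, "ry": -0.001, "rz": -0.001},
```

Request:
move_arm --deltas '[{"x": -0.5, "y": 0.05, "z": 0.2, "rx": 0.003, "ry": -0.002, "rz": 0}, {"x": -0.5, "y": 0.05, "z": 0.1, "rx": 0.002, "ry": -0.001, "rz": 0}, {"x": -0.5, "y": 0, "z": 0, "rx": 0, "ry": 0, "rz": 0}, {"x": -0.4, "y": 0, "z": 0, "rx": 0, "ry": 0, "rz": 0}, {"x": -0.4, "y": 0, "z": 0, "rx": 0, "ry": 0, "rz": 0}]'

```text
clock: 5.42
tool_pos: [466.6, 264.7, 126.4]
ee_rot: [0.001, 0.735, 0.678, 0.007]
contact_force: [0.1, 2.7, 0.4]
finger_gap: 0.006
```

```bash
python3 - <<'E'
from h import *
plan((461,252,120),1.491,4)
E
```

```text
now [466.6 264.7 126.4] yaw 1.49 tilt [ 0.0113  0.0071 -0.9999] F [0.1 2.7 0.4] gap 0.006 step 3.8
{"x": -0.33, "y": -0.12, "z": 0.16, "rx": 0.003, "ry": -0.002, "rz": -0.000}, 
{"x": -0.33, "y": -0.12, "z": 0.16, "rx": 0.003, "ry": -0.002, "rz": -0.000}, 
{"x": -0.33, "y": -0.11, "z": 0.16, "rx": 0.003, "ry": -0.002, "rz": -0.000}, 
{"x": -0.33, "y": -0.11, "z": 0.16, "rx": 0.003, "ry": -0.002, "rz": -0.000},
```

Request:
move_arm --deltas '[{"x": -0.4, "y": -0.3, "z": 0.3, "rx": 0.006, "ry": -0.004, "rz": 0}, {"x": -0.4, "y": -0.3, "z": 0.25, "rx": 0.004, "ry": -0.003, "rz": 0}, {"x": -0.4, "y": -0.3, "z": 0.2, "rx": 0.003, "ry": -0.002, "rz": 0}, {"x": -0.4, "y": -0.3, "z": 0.2, "rx": 0.003, "ry": -0.002, "rz": 0}]'

```text
clock: 5.75
tool_pos: [456.4, 251.8, 120.1]
ee_rot: [-0.001, 0.735, 0.678, 0.002]
contact_force: [2.5, 2.1, 3.5]
finger_gap: 0.008
```

```bash
python3 - <<'E'
from h import *
plan((447.5,237.6,120),1.491,4)
E
```

```text
now [456.4 251.8 120.1] yaw 1.489 tilt [ 0.0019  0.0035 -1.    ] F [2.5 2.1 3.5] gap 0.008 step 4.2
{"x": -0.37, "y": -0.19, "z": -0.00, "rx": 0.000, "ry": -0.001, "rz": -0.000}, 
{"x": -0.37, "y": -0.19, "z": 0.00, "rx": 0.000, "ry": -0.001, "rz": -0.000}, 
{"x": -0.37, "y": -0.19, "z": 0.00, "rx": 0.000, "ry": -0.001, "rz": -0.000}, 
{"x": -0.37, "y": -0.19, "z": 0.00, "rx": 0.000, "ry": -0.001, "rz": -0.000},
```

Request:
move_arm --deltas '[{"x": -0.4, "y": -0.25, "z": 0, "rx": 0, "ry": -0.001, "rz": 0}, {"x": -0.45, "y": -0.25, "z": 0.05, "rx": 0, "ry": -0.001, "rz": 0}, {"x": -0.45, "y": -0.25, "z": 0.05, "rx": 0, "ry": -0.001, "rz": 0}, {"x": -0.45, "y": -0.25, "z": 0.05, "rx": 0, "ry": -0.001, "rz": 0}]'

```text
clock: 6.08
tool_pos: [444.2, 233.1, 117.8]
ee_rot: [0.001, 0.735, 0.678, 0.0]
contact_force: [2.3, 2.0, 0.5]
finger_gap: 0.003
```

```bash
python3 - <<'E'
from h import *
plan((440.9,226.2,120),1.491,4)
E
```

```text
now [444.2 233.1 117.8] yaw 1.489 tilt [ 0.0017 -0.0016 -1.    ] F [2.3 2.  0.5] gap 0.003 step 2.0
{"x": -0.18, "y": -0.07, "z": -0.06, "rx": 0.000, "ry": 0.000, "rz": -0.000}, 
{"x": -0.18, "y": -0.07, "z": -0.06, "rx": 0.000, "ry": 0.000, "rz": -0.000}, 
{"x": -0.18, "y": -0.07, "z": -0.06, "rx": 0.000, "ry": 0.000, "rz": -0.000}, 
{"x": -0.18, "y": -0.07, "z": -0.06, "rx": 0.000, "ry": 0.000, "rz": -0.000},
```

Request:
move_arm --deltas '[{"x": -0.25, "y": -0.1, "z": -0.05, "rx": 0, "ry": 0, "rz": 0}, {"x": -0.25, "y": -0.1, "z": 0, "rx": 0, "ry": 0, "rz": 0}]'

```text
clock: 6.25
tool_pos: [440.5, 226.3, 117.5]
ee_rot: [0.001, 0.735, 0.678, -0.001]
contact_force: [1.9, 2.2, 0.9]
finger_gap: 0.001
```

Request:
move_arm --deltas '[{"x": -0.25, "y": -0.1, "z": 0, "rx": 0, "ry": 0, "rz": 0}]'

```text
clock: 6.33
tool_pos: [438.9, 223.3, 117.3]
ee_rot: [0.001, 0.736, 0.677, -0.001]
contact_force: [1.6, 2.1, 1.0]
finger_gap: 0.002
```

Request:
move_arm --deltas '[{"x": -0.25, "y": -0.08, "z": 0, "rx": 0, "ry": 0, "rz": 0}]'

```text
clock: 6.42
tool_pos: [437.6, 220.6, 117.1]
ee_rot: [0.001, 0.736, 0.678, -0.001]
contact_force: [2.2, 2.6, 1.4]
finger_gap: 0.004
```

Request:
move_arm --deltas '[{"x": -0.15, "y": -0.04, "z": 0, "rx": 0, "ry": 0, "rz": 0}]'

```text
clock: 6.5
tool_pos: [436.7, 218.6, 117.0]
ee_rot: [0.001, 0.736, 0.677, -0.002]
contact_force: [1.5, 2.0, 0.8]
finger_gap: 0.007
```

Request:
move_arm --deltas '[{"x": -0.15, "y": -0.04, "z": 0, "rx": 0, "ry": 0, "rz": 0}]'

```text
clock: 6.58
tool_pos: [436.1, 217.1, 116.9]
ee_rot: [0.001, 0.736, 0.677, -0.002]
contact_force: [1.8, 2.5, 0.6]
finger_gap: 0.005
```

Request:
move_arm --deltas '[{"x": -0.15, "y": -0.03, "z": 0, "rx": 0, "ry": 0, "rz": 0}]'

```text
clock: 6.67
tool_pos: [435.7, 215.8, 117.0]
ee_rot: [0.001, 0.735, 0.678, -0.001]
contact_force: [1.5, 2.1, 0.2]
finger_gap: 0.004
```

Request:
move_arm --deltas '[{"x": -0.15, "y": -0.03, "z": 0, "rx": 0, "ry": 0, "rz": 0}]'

```text
clock: 6.75
tool_pos: [435.3, 214.6, 117.0]
ee_rot: [0.001, 0.735, 0.678, -0.001]
contact_force: [2.0, 2.5, 0.1]
finger_gap: 0.004
```

Request:
move_arm --deltas '[{"x": -0.15, "y": -0.02, "z": 0, "rx": 0, "ry": 0, "rz": 0}]'

```text
clock: 6.83
tool_pos: [435.1, 213.5, 117.1]
ee_rot: [0.0, 0.735, 0.678, -0.001]
contact_force: [2.6, 3.1, -0.1]
finger_gap: 0.006
```

Request:
move_arm --deltas '[{"x": -0.15, "y": -0.02, "z": 0, "rx": 0, "ry": 0, "rz": 0}]'

```text
clock: 6.92
tool_pos: [435.1, 212.7, 117.3]
ee_rot: [0.0, 0.735, 0.678, 0.0]
contact_force: [2.2, 5.0, -1.0]
finger_gap: 0.006
```

Request:
move_arm --deltas '[{"x": -0.15, "y": 0, "z": 0, "rx": 0, "ry": 0, "rz": 0}]'

```text
clock: 7.0
tool_pos: [435.1, 211.9, 117.5]
ee_rot: [-0.0, 0.735, 0.678, 0.001]
contact_force: [2.1, 4.5, 0.6]
finger_gap: 0.008
```

Request:
move_arm --deltas '[{"x": -0.15, "y": 0, "z": 0, "rx": 0, "ry": 0, "rz": 0}]'

```text
clock: 7.08
tool_pos: [435.2, 211.5, 117.8]
ee_rot: [-0.001, 0.735, 0.678, 0.002]
contact_force: [2.0, 7.1, -1.9]
finger_gap: 0.007
```

Request:
move_arm --deltas '[{"x": -0.18, "y": 0, "z": 0.02, "rx": 0, "ry": 0, "rz": 0}]'

```text
clock: 7.17
tool_pos: [435.2, 211.4, 117.9]
ee_rot: [-0.001, 0.734, 0.679, 0.003]
contact_force: [2.8, 8.0, -3.0]
finger_gap: 0.003
```

Request:
move_arm --deltas '[{"x": -0.2, "y": 0, "z": 0.02, "rx": 0, "ry": 0, "rz": 0}]'

```text
clock: 7.25
tool_pos: [435.1, 211.4, 117.9]
ee_rot: [-0.002, 0.734, 0.679, 0.005]
contact_force: [2.6, 8.5, -3.9]
finger_gap: 0.009
```

Request:
move_arm --deltas '[{"x": -0.2, "y": 0, "z": 0.02, "rx": 0, "ry": 0, "rz": 0}]'

```text
clock: 7.33
tool_pos: [435.2, 211.5, 118.0]
ee_rot: [-0.003, 0.733, 0.68, 0.006]
contact_force: [3.0, 7.9, -3.3]
finger_gap: 0.007
```

Request:
move_arm --deltas '[{"x": -0.3, "y": 0, "z": 0, "rx": 0, "ry": 0, "rz": 0}, {"x": -0.3, "y": 0, "z": 0, "rx": 0, "ry": 0, "rz": 0}]'

```text
clock: 7.5
tool_pos: [435.5, 211.4, 118.6]
ee_rot: [-0.006, 0.732, 0.681, 0.011]
contact_force: [2.8, 10.3, -6.1]
finger_gap: 0.006
```

```bash
python3 - <<'E'
from h import *
print(ctrl.sense()['contact_force'])
snap('side','s3'); snap('top','t3'); print(ctrl.sense()['contact_force'])
for c in('side','top'):
  for q in('sign_top','strut_edge','sign_base'):
    for r in ctrl.place_of(q,c): print(q,c,round(r['confidence'],2),toworld(c,r['centre']).round(1))
b=cv2.imread('pics/s3.png')[150:330,80:320];cv2.imwrite('pics/s3c.png',cv2.resize(b,(800,600),interpolation=2))
E
```

```text
[ 2.75878897 10.34734787 -6.06553723]
[ 3.42311736 10.3324079  -5.51824333]
sign_top side 0.94 [514.2 229.2 175.6]
strut_edge side 0.67 [417.8 196.7 156.4]
sign_base side 0.73 [413.6 191.2 155.2]
sign_base side 0.59 [521.3 229.8   8.9]
sign_top top 0.27 [548.4 226.2   1.5]
```

View pics/s3c.png

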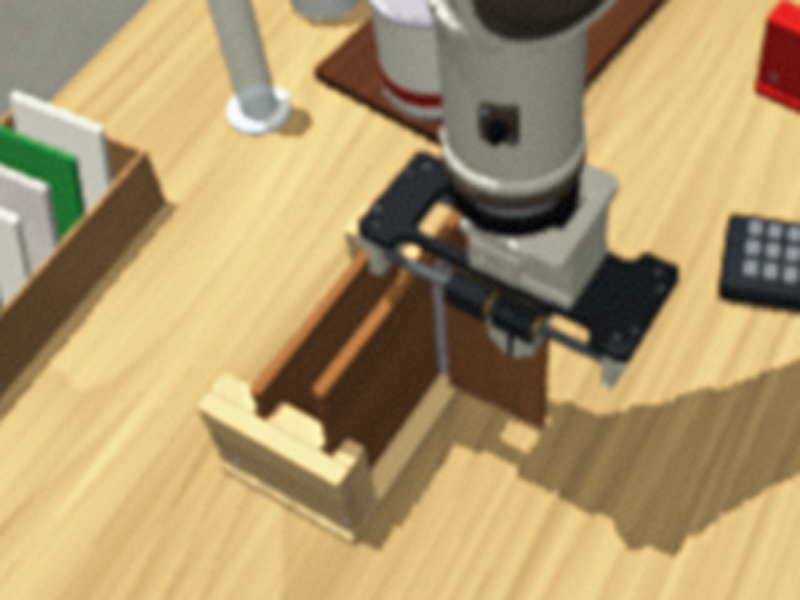

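Request:
move_arm --deltas '[{"x": 0.7, "y": 0, "z": 0, "rx": -0.005, "ry": 0, "rz": 0}, {"x": 0.8, "y": 0, "z": 0, "rx": -0.005, "ry": 0, "rz": 0}, {"x": 0.8, "y": 0, "z": -0.3, "rx": 0, "ry": 0, "rz": 0}, {"x": 0.3, "y": 0, "z": -2.0, "rx": 0, "ry": 0, "rz": 0}, {"x": 0, "y": 0, "z": -3.0, "rx": 0, "ry": 0, "rz": 0}, {"x": 0, "y": 0, "z": -3.0, "rx": 0, "ry": 0, "rz": 0}]'

```text
clock: 8.4
tool_pos: [427.2, 231.2, 197.0]
ee_rot: [-0.004, 0.732, 0.681, 0.001]
contact_force: [1.1, -0.5, -0.2]
finger_gap: 0.003
```

```bash
python3 - <<'E'
from h import *
plan((517,229.5,235),1.491,5)
E
```

```text
now [427.2 231.2 197. ] yaw 1.499 tilt [-0.0036  0.008  -1.    ] F [ 1.1 -0.5 -0.2] gap 0.003 step 19.5
{"x": 0.10, "y": 1.79, "z": -0.77, "rx": -0.001, "ry": -0.002, "rz": 0.002}, 
{"x": 0.10, "y": 1.79, "z": -0.77, "rx": -0.001, "ry": -0.002, "rz": 0.002}, 
{"x": 0.10, "y": 1.79, "z": -0.76, "rx": -0.001, "ry": -0.002, "rz": 0.002}, 
{"x": 0.11, "y": 1.79, "z": -0.76, "rx": -0.001, "ry": -0.002, "rz": 0.002}, 
{"x": 0.11, "y": 1.79, "z": -0.76, "rx": -0.001, "ry": -0.002, "rz": 0.002},
```

Request:
move_arm --deltas '[{"x": 0, "y": 0, "z": -2.5, "rx": 0, "ry": -0.002, "rz": 0}, {"x": 0.1, "y": 1.8, "z": -1.5, "rx": 0, "ry": -0.002, "rz": 0.002}, {"x": 0.1, "y": 1.8, "z": 0, "rx": 0, "ry": -0.002, "rz": 0.002}, {"x": 0.1, "y": 1.8, "z": 0, "rx": 0, "ry": -0.002, "rz": 0.002}, {"x": 0.1, "y": 1.8, "z": 0, "rx": 0, "ry": 0, "rz": 0.002}, {"x": 0.1, "y": 1.8, "z": 0, "rx": 0, "ry": 0, "rz": 0}, {"x": 0, "y": 0, "z": 0, "rx": 0, "ry": 0, "rz": 0}]' --fingers 0.1

```text
clock: 8.98
tool_pos: [518.7, 228.2, 245.5]
ee_rot: [0.004, 0.735, 0.679, -0.005]
contact_force: [-0.3, -0.4, -0.2]
finger_gap: 0.462
```

```bash
python3 - <<'E'
from h import *
s=ctrl.sense(); snap('wrist','w4'); snap('top','t4')
for c in('wrist','top'):
  for q in('sign_top','strut_edge','sign_base'):
    for r in ctrl.place_of(q,c): print(q,c,round(r['confidence'],2),toworld(c,r['centre'],s).round(1))
plan((517,229.5,235),1.491,1)
print(s['tool_pos'],s['ee_rot'])
np.save('s4.npy',np.r_[s['tool_pos'],s['ee_rot']])
E
```

```text
sign_top wrist 0.96 [516.2 234.8 170.6]
strut_edge wrist 0.8 [421.6 201.  153.4]
sign_base wrist 0.23 [525.4 229.1  15.6]
now [515.2 229.7 245.9] yaw 1.496 tilt [-0.0015 -0.013  -0.9999] F [-0.8  0.7 -0.4] gap 0.548 step 11.1
{"x": 0.01, "y": 0.18, "z": 1.09, "rx": -0.000, "ry": 0.013, "rz": 0.005}, 
[518.70012822 228.23682281 245.49451017] [ 0.00435227  0.73454165  0.67853073 -0.00506654]
```

View pics/w4.png

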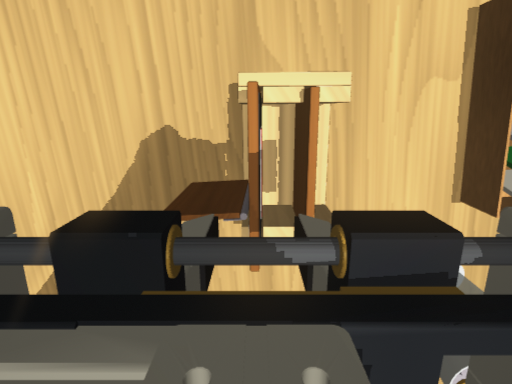

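```bash
python3 - <<'E'
from h import *
v=np.load('s4.npy'); s=dict(tool_pos=v[:3],ee_rot=v[3:])
a=cv2.imread('pics/w4.png'); cv2.imwrite('pics/w4c.png',cv2.resize(a[70:290,170:340],(618,800),interpolation=2)[:600])
for n,u,vv in[('b+y',248,83),('f+y',259,83),('b mid',248.5,205),('f mid',260,205),('b -y',249.5,271),('f -y',260,271)]: print(n,wray(u,vv,172,s).round(1))
E
```

```text
b+y [520.4 315.8 172. ]
f+y [529.1 315.1 172. ]
b mid [512.1 213.9 172. ]
f mid [522.2 213.1 172. ]
b -y [507.5 148.8 172. ]
f -y [517.3 148.1 172. ]
```

View pics/w4c.png

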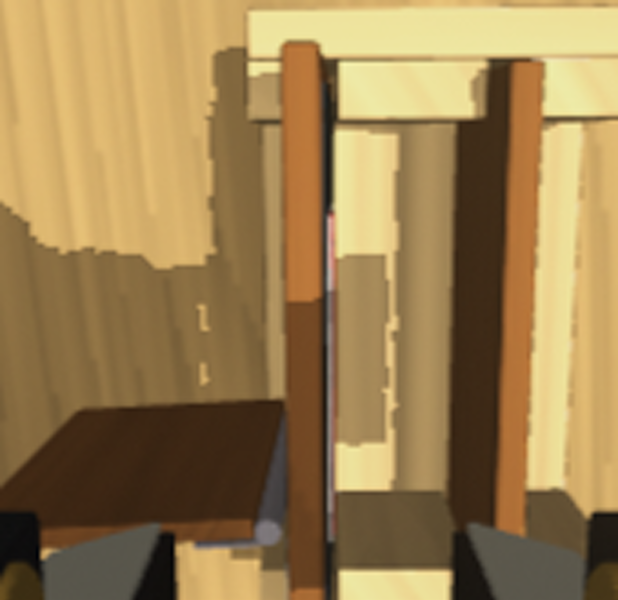

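```bash
python3 - <<'E'
from h import *
plan((518.5,232,178),1.495,4)
E
```

```text
now [515.2 229.7 245.9] yaw 1.496 tilt [-0.0015 -0.013  -0.9999] F [-0.8  0.7 -0.4] gap 0.548 step 17.0
{"x": 0.09, "y": 0.08, "z": 1.70, "rx": -0.000, "ry": 0.003, "rz": 0.000}, 
{"x": 0.08, "y": 0.08, "z": 1.70, "rx": -0.000, "ry": 0.003, "rz": 0.000}, 
{"x": 0.07, "y": 0.08, "z": 1.70, "rx": -0.000, "ry": 0.003, "rz": 0.000}, 
{"x": 0.07, "y": 0.08, "z": 1.70, "rx": -0.000, "ry": 0.003, "rz": 0.000},
```

Request:
move_arm --deltas '[{"x": 0.1, "y": 0.15, "z": 1.7, "rx": 0, "ry": 0.005, "rz": 0}, {"x": 0.1, "y": 0.15, "z": 1.7, "rx": 0, "ry": 0.005, "rz": 0}, {"x": 0.1, "y": 0.05, "z": 1.7, "rx": 0, "ry": 0.003, "rz": 0}, {"x": 0.05, "y": 0, "z": 1.5, "rx": 0, "ry": 0.002, "rz": 0}, {"x": 0, "y": 0, "z": 0, "rx": 0, "ry": 0, "rz": 0}]'

```text
clock: 9.8
tool_pos: [518.9, 232.7, 180.0]
ee_rot: [0.001, 0.733, 0.68, 0.002]
contact_force: [-1.9, -0.0, -0.6]
finger_gap: 0.551
```

```bash
python3 - <<'E'
from h import *
plan((518.5,232,145),1.495,3)
E
```

```text
now [518.9 232.7 180. ] yaw 1.497 tilt [ 0.0049  0.0014 -1.    ] F [-1.9 -0.  -0.6] gap 0.551 step 11.7
{"x": -0.03, "y": -0.02, "z": 1.17, "rx": 0.002, "ry": -0.001, "rz": 0.001}, 
{"x": -0.02, "y": -0.02, "z": 1.17, "rx": 0.002, "ry": -0.001, "rz": 0.001}, 
{"x": -0.02, "y": -0.01, "z": 1.17, "rx": 0.002, "ry": -0.001, "rz": 0.001},
```

Request:
move_arm --deltas '[{"x": 0, "y": 0, "z": 1.2, "rx": 0.002, "ry": -0.001, "rz": 0}, {"x": 0, "y": 0, "z": 1.2, "rx": 0.002, "ry": -0.001, "rz": 0}, {"x": 0, "y": 0, "z": 1.1, "rx": 0.002, "ry": 0, "rz": 0}, {"x": 0, "y": 0, "z": 0.1, "rx": 0, "ry": 0, "rz": 0}]'

```text
clock: 10.13
tool_pos: [519.5, 232.8, 143.0]
ee_rot: [0.0, 0.733, 0.68, -0.0]
contact_force: [-0.9, -0.5, 0.2]
finger_gap: 0.551
```

```bash
python3 - <<'E'
from h import *
plan((518.5,232,145),1.495,1)
E
```

```text
now [519.5 232.8 143. ] yaw 1.496 tilt [ 4.e-04 -5.e-04 -1.e+00] F [-0.9 -0.5  0.2] gap 0.551 step 2.4
{"x": -0.09, "y": -0.09, "z": -0.20, "rx": 0.000, "ry": 0.000, "rz": 0.001},
```

Level and well placed; close.

Request:
move_arm --deltas '[{"x": 0, "y": 0, "z": 0, "rx": 0, "ry": 0, "rz": 0}, {"x": 0, "y": 0, "z": 0, "rx": 0, "ry": 0, "rz": 0}, {"x": 0, "y": 0, "z": 0, "rx": 0, "ry": 0, "rz": 0}, {"x": 0, "y": 0, "z": 0, "rx": 0, "ry": 0, "rz": 0}]' --fingers -1

```text
clock: 10.47
tool_pos: [519.6, 233.4, 143.0]
ee_rot: [0.0, 0.733, 0.68, 0.0]
contact_force: [0.3, 0.7, -0.2]
finger_gap: 0.306
```

Request:
move_arm --deltas '[{"x": 0, "y": 0, "z": 0, "rx": 0, "ry": 0, "rz": 0}, {"x": 0, "y": 0, "z": 0, "rx": 0, "ry": 0, "rz": 0}, {"x": 0, "y": 0, "z": 0, "rx": 0, "ry": 0, "rz": 0}, {"x": 0, "y": 0, "z": 0, "rx": 0, "ry": 0, "rz": 0}]'

```text
clock: 10.8
tool_pos: [520.2, 233.8, 144.3]
ee_rot: [0.0, 0.733, 0.68, 0.001]
contact_force: [0.0, -0.7, -3.2]
finger_gap: 0.091
```

```bash
python3 - <<'E'
from h import *
print(ctrl.sense()['contact_force'],ctrl.sense()['ft_torque'])
plan((518.5,232,145),1.495,1)
E
```

```text
[ 0.04872702 -0.72891899 -3.24557914] [ 0.05560144 -0.05024896  0.05367199]
now [520.2 233.8 144.3] yaw 1.497 tilt [ 2.1e-03  6.0e-04 -1.0e+00] F [ 0.  -0.7 -3.2] gap 0.091 step 2.6
{"x": -0.19, "y": -0.15, "z": -0.07, "rx": 0.002, "ry": -0.001, "rz": 0.002},
```

Request:
move_arm --deltas '[{"x": 0, "y": -0.05, "z": -0.8, "rx": 0.001, "ry": 0, "rz": 0}, {"x": 0, "y": 0, "z": -1.2, "rx": 0, "ry": 0, "rz": 0}, {"x": 0, "y": 0, "z": -1.5, "rx": 0, "ry": 0, "rz": 0}]'

```text
clock: 11.05
tool_pos: [516.6, 231.7, 177.2]
ee_rot: [-0.001, 0.733, 0.681, -0.003]
contact_force: [1.4, -0.9, -3.7]
finger_gap: 0.094
```

```bash
python3 - <<'E'
from h import *
plan((520,233.5,265),1.497,5)
E
```

```text
now [516.6 231.7 177.2] yaw 1.497 tilt [-0.0068 -0.0025 -1.    ] F [ 1.4 -0.9 -3.7] gap 0.094 step 17.6
{"x": 0.04, "y": 0.05, "z": -1.76, "rx": -0.001, "ry": 0.001, "rz": 0.000}, 
{"x": 0.04, "y": 0.06, "z": -1.76, "rx": -0.001, "ry": 0.001, "rz": 0.000}, 
{"x": 0.04, "y": 0.06, "z": -1.76, "rx": -0.001, "ry": 0.001, "rz": 0.000}, 
{"x": 0.04, "y": 0.06, "z": -1.76, "rx": -0.001, "ry": 0.001, "rz": 0.000}, 
{"x": 0.04, "y": 0.06, "z": -1.76, "rx": -0.001, "ry": 0.001, "rz": 0.000},
```

Request:
move_arm --deltas '[{"x": 0.1, "y": 0.2, "z": -1.5, "rx": -0.003, "ry": 0.001, "rz": 0}, {"x": 0.05, "y": 0.15, "z": -1.8, "rx": -0.002, "ry": 0.001, "rz": 0}, {"x": 0.05, "y": 0.12, "z": -1.8, "rx": -0.001, "ry": 0.001, "rz": 0}, {"x": 0.05, "y": 0.12, "z": -1.8, "rx": -0.001, "ry": 0, "rz": 0}]'

```text
clock: 11.38
tool_pos: [520.9, 232.8, 250.3]
ee_rot: [-0.001, 0.732, 0.681, -0.002]
contact_force: [-0.2, -0.8, -4.2]
finger_gap: 0.09
```

```bash
python3 - <<'E'
from h import *
plan((520,233.5,310),1.497,5)
E
```

```text
now [520.9 232.8 250.3] yaw 1.498 tilt [-0.0033 -0.0015 -1.    ] F [-0.2 -0.8 -4.2] gap 0.09 step 11.9
{"x": 0.01, "y": -0.02, "z": -1.19, "rx": -0.001, "ry": 0.000, "rz": 0.000}, 
{"x": 0.01, "y": -0.02, "z": -1.19, "rx": -0.001, "ry": 0.000, "rz": 0.000}, 
{"x": 0.01, "y": -0.02, "z": -1.19, "rx": -0.001, "ry": 0.000, "rz": 0.000}, 
{"x": 0.01, "y": -0.02, "z": -1.19, "rx": -0.001, "ry": 0.000, "rz": 0.000}, 
{"x": 0.01, "y": -0.02, "z": -1.19, "rx": -0.001, "ry": 0.000, "rz": 0.000},
```

Request:
move_arm --deltas '[{"x": 0, "y": 0.05, "z": -1.5, "rx": -0.001, "ry": 0, "rz": 0}, {"x": 0, "y": 0.05, "z": -1.5, "rx": -0.001, "ry": 0, "rz": 0}, {"x": 0, "y": 0.05, "z": -1.5, "rx": -0.001, "ry": 0, "rz": 0}, {"x": 0, "y": 0, "z": -1, "rx": 0, "ry": 0, "rz": 0}, {"x": 0, "y": 0, "z": 0, "rx": 0, "ry": 0, "rz": 0}]'

```text
clock: 11.8
tool_pos: [522.5, 234.2, 315.8]
ee_rot: [0.002, 0.732, 0.682, 0.002]
contact_force: [0.1, 0.5, -3.8]
finger_gap: 0.093
```

```bash
python3 - <<'E'
from h import *
s=ctrl.sense(); print(s['contact_force'],s['ft_torque'])
snap('side','s5')
M=R(s['ee_rot'])
for c in('side',):
  for q in('sign_top','strut_edge','sign_base','strut'):
    for r in ctrl.place_of(q,c):
      w=toworld(c,r['centre']); print(q,c,round(r['confidence'],2),w.round(1), 'tool',(M.T@(w-s['tool_pos'])).round(1))
plan((520,233.5,310),1.497,1)
b=cv2.imread('pics/s5.png')[100:310,100:320];cv2.imwrite('pics/s5c.png',cv2.resize(b,None,fx=2.8,fy=2.8,interpolation=2))
E
```

```text
[ 0.07113663  0.45435973 -3.76476492] [ 0.0506242  -0.21299135 -0.03940474]
sign_top side 0.59 [520.9 235.  342. ] tool [  0.7  -1.4 -26.2]
strut_edge side 0.62 [421.2 195.5 323.7] tool [-45.7 -98.2  -8.5]
sign_base side 0.75 [526.8 231.3 181. ] tool [ -2.7   3.7 134.9]
strut side 0.62 [515.7 194.6 183.5] tool [-40.   -4.7 132.3]
strut side 0.38 [520.  230.9  10. ] tool [ -3.7  -4.1 305.8]
now [521.3 232.8 311.9] yaw 1.5 tilt [ 8.0e-04 -1.9e-03 -1.0e+00] F [-0.4  0.5 -5.2] gap 0.09 step 2.4
{"x": 0.06, "y": -0.13, "z": 0.19, "rx": 0.001, "ry": 0.002, "rz": 0.003},
```

View pics/s5c.png

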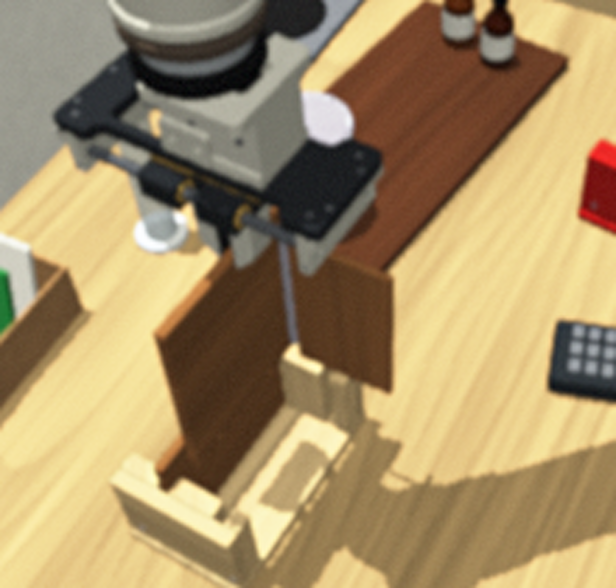

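Request:
move_arm --deltas '[{"x": -1.0, "y": 0.4, "z": 0, "rx": 0, "ry": 0.001, "rz": 0.004}, {"x": -2.0, "y": 0.9, "z": 0, "rx": 0, "ry": 0.001, "rz": 0.004}, {"x": -2.4, "y": 1.0, "z": 0, "rx": 0, "ry": 0, "rz": 0.004}, {"x": -2.4, "y": 1.0, "z": 0, "rx": 0, "ry": 0, "rz": 0.004}, {"x": -2.4, "y": 1.0, "z": 0, "rx": 0, "ry": 0, "rz": 0.004}, {"x": -2.4, "y": 1.0, "z": 0, "rx": 0, "ry": 0, "rz": 0.004}, {"x": -2.4, "y": 1.0, "z": 0, "rx": 0, "ry": 0, "rz": 0.004}, {"x": -2.0, "y": 0.9, "z": 0, "rx": 0, "ry": 0, "rz": 0.004}]'

```text
clock: 12.72
tool_pos: [575.8, 51.4, 304.7]
ee_rot: [-0.004, 0.739, 0.674, -0.004]
contact_force: [0.4, -1.1, -4.5]
finger_gap: 0.09
```

```bash
python3 - <<'E'
from h import *
plan((668,-240,312),1.427,8)
E
```

```text
now [575.8  51.4 304.7] yaw 1.479 tilt [-0.0111  0.0012 -0.9999] F [ 0.4 -1.1 -4.5] gap 0.09 step 38.2
{"x": -3.52, "y": 1.48, "z": -0.11, "rx": -0.001, "ry": 0.000, "rz": 0.007}, 
{"x": -3.51, "y": 1.50, "z": -0.11, "rx": -0.001, "ry": 0.000, "rz": 0.007}, 
{"x": -3.50, "y": 1.53, "z": -0.10, "rx": -0.001, "ry": 0.000, "rz": 0.007}, 
{"x": -3.49, "y": 1.55, "z": -0.10, "rx": -0.001, "ry": 0.000, "rz": 0.007}, 
{"x": -3.48, "y": 1.57, "z": -0.10, "rx": -0.001, "ry": 0.000, "rz": 0.007}, 
{"x": -3.47, "y": 1.59, "z": -0.10, "rx": -0.001, "ry": 0.000, "rz": 0.007}, 
{"x": -3.46, "y": 1.62, "z": -0.10, "rx": -0.001, "ry": 0.000, "rz": 0.007}, 
{"x": -3.45, "y": 1.64, "z": -0.09, "rx": -0.001, "ry": 0.000, "rz": 0.007},
```

Request:
move_arm --deltas '[{"x": -2.4, "y": 1.1, "z": -0.3, "rx": -0.003, "ry": 0, "rz": 0.005}, {"x": -2.4, "y": 1.1, "z": -0.2, "rx": -0.003, "ry": 0, "rz": 0.005}, {"x": -2.4, "y": 1.1, "z": -0.2, "rx": -0.002, "ry": 0, "rz": 0.005}, {"x": -2.4, "y": 1.1, "z": -0.1, "rx": -0.002, "ry": 0, "rz": 0.005}, {"x": -2.4, "y": 1.1, "z": -0.1, "rx": -0.001, "ry": 0, "rz": 0.005}, {"x": -2.4, "y": 1.1, "z": -0.1, "rx": 0, "ry": 0, "rz": 0.005}, {"x": -2.2, "y": 1.0, "z": 0, "rx": 0, "ry": 0, "rz": 0.005}, {"x": -2.0, "y": 0.9, "z": 0, "rx": 0, "ry": 0, "rz": 0.005}]'

```text
clock: 13.38
tool_pos: [636.6, -164.5, 304.9]
ee_rot: [-0.005, 0.755, 0.655, -0.006]
contact_force: [0.5, -0.5, -4.2]
finger_gap: 0.091
```

```bash
python3 - <<'E'
from h import *
plan((668,-240,300),1.427,5)
E
```

```text
now [ 636.6 -164.5  304.9] yaw 1.429 tilt [-1.470e-02 -4.000e-04 -9.999e-01] F [ 0.5 -0.5 -4.2] gap 0.091 step 16.4
{"x": -1.41, "y": 0.84, "z": 0.09, "rx": -0.003, "ry": 0.001, "rz": 0.000}, 
{"x": -1.41, "y": 0.84, "z": 0.09, "rx": -0.003, "ry": 0.001, "rz": 0.000}, 
{"x": -1.41, "y": 0.84, "z": 0.09, "rx": -0.003, "ry": 0.001, "rz": 0.000}, 
{"x": -1.41, "y": 0.84, "z": 0.09, "rx": -0.003, "ry": 0.001, "rz": 0.000}, 
{"x": -1.41, "y": 0.84, "z": 0.10, "rx": -0.003, "ry": 0.001, "rz": 0.000},
```

Request:
move_arm --deltas '[{"x": -1.5, "y": 0.9, "z": -0.1, "rx": -0.005, "ry": 0.001, "rz": 0}, {"x": -1.5, "y": 0.9, "z": -0.1, "rx": -0.004, "ry": 0.001, "rz": 0}, {"x": -1.4, "y": 0.8, "z": 0, "rx": -0.003, "ry": 0, "rz": 0}, {"x": -1.2, "y": 0.7, "z": 0, "rx": -0.002, "ry": 0, "rz": 0}, {"x": -0.8, "y": 0.4, "z": 0, "rx": -0.001, "ry": 0, "rz": 0}, {"x": 0, "y": 0, "z": 0, "rx": 0, "ry": 0, "rz": 0}]'

```text
clock: 13.88
tool_pos: [659.5, -254.1, 295.9]
ee_rot: [-0.004, 0.761, 0.649, -0.005]
contact_force: [0.1, -0.5, -3.9]
finger_gap: 0.092
```

```bash
python3 - <<'E'
from h import *
plan((668,-240,200),1.427,4)
s=ctrl.sense(); snap('top','t6'); M=R(s['ee_rot']); snap('side','s6')
for c in('side','top'):
  for q in('sign_top','strut_edge','sign_base','display_board','malt_tin_mid','bottle_a_mid'):
    for r in ctrl.place_of(q,c)[:3]:
      w=toworld(c,r['centre']); print(q,c,round(r['confidence'],2),w.round(1), 'tool',(M.T@(w-s['tool_pos'])).round(1))
E
```

```text
now [ 659.5 -254.1  295.9] yaw 1.412 tilt [-0.013  -0.001  -0.9999] F [ 0.1 -0.5 -3.9] gap 0.092 step 24.3
{"x": 0.39, "y": 0.18, "z": 2.39, "rx": -0.003, "ry": 0.001, "rz": -0.004}, 
{"x": 0.39, "y": 0.18, "z": 2.39, "rx": -0.003, "ry": 0.001, "rz": -0.004}, 
{"x": 0.38, "y": 0.17, "z": 2.39, "rx": -0.003, "ry": 0.001, "rz": -0.004}, 
{"x": 0.38, "y": 0.17, "z": 2.40, "rx": -0.003, "ry": 0.001, "rz": -0.004}, 
sign_top side 0.76 [ 662.  -258.5  321.8] tool [ -4.1   2.8 -26. ]
strut_edge side 0.74 [ 644.1 -291.6  163.7] tool [-39.1  -7.6 132.4]
strut_edge side 0.62 [ 556.  -282.3  305.7] tool [-44.2 -97.9  -8.4]
sign_base side 0.71 [ 657.5 -255.3  159.2] tool [-1.100e+00 -1.000e-01  1.367e+02]
display_board side 0.75 [ 635.5 -236.4    1. ] tool [ 14.5 -22.7 295.2]
malt_tin_mid side 0.72 [664.5 -75.3  82.8] tool [177.9 -20.7 212.8]
malt_tin_mid side 0.4 [ 654.  -257.4  158.1] tool [ -3.7  -3.2 137.8]
bottle_a_mid side 0.66 [ 577.1 -391.4   72.7] tool [-147.9  -56.8  224.3]
bottle_a_mid side 0.48 [ 659.8 -255.2  325.8] tool [ -1.1   0.1 -30. ]
sign_top top 0.69 [ 659.2 -252.1  320.1] tool [  1.8  -0.9 -24.2]
strut_edge top 0.54 [ 565.8 -279.2  303.3] tool [-39.7 -88.7  -6.2]
sign_base top 0.59 [ 656.4 -255.1  163.4] tool [ -1.1  -1.2 132.5]
display_board top 0.92 [ 632.2 -234.2   -1.4] tool [ 16.3 -26.3 297.6]
malt_tin_mid top 0.84 [663.1 -73.7  75.2] tool [179.4 -22.2 220.4]
bottle_a_mid top 0.58 [ 575.2 -388.9   71.4] tool [-145.8  -59.   225.6]
bottle_a_mid top 0.43 [662.  -72.9  79. ] tool [180.  -23.5 216.6]
bottle_a_mid top 0.22 [ 642.3 -290.7  166.8] tool [-38.5  -9.5 129.3]
```

View pics/s6.png

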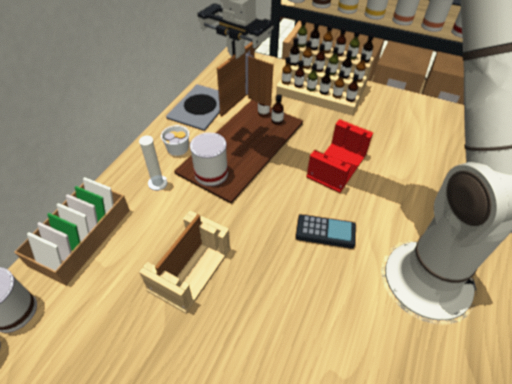

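Request:
move_arm --deltas '[{"x": 0.7, "y": 0.4, "z": 0, "rx": -0.006, "ry": 0, "rz": -0.006}, {"x": 0.6, "y": 0.4, "z": 0.5, "rx": -0.005, "ry": 0, "rz": -0.005}, {"x": 0.3, "y": 0.2, "z": 1.5, "rx": -0.004, "ry": 0, "rz": -0.003}, {"x": 0, "y": 0, "z": 2.0, "rx": 0, "ry": 0, "rz": 0}, {"x": 0, "y": 0, "z": 1.0, "rx": 0, "ry": 0, "rz": 0}, {"x": 0, "y": 0, "z": 0, "rx": 0, "ry": 0, "rz": 0}]'

```text
clock: 15.08
tool_pos: [676.1, -231.5, 246.6]
ee_rot: [0.004, 0.754, 0.657, 0.003]
contact_force: [-0.5, 0.0, -4.4]
finger_gap: 0.093
```

```bash
python3 - <<'E'
from h import *
plan((668,-239.5,175),1.427,4)
E
```

```text
now [ 676.1 -231.5  246.6] yaw 1.434 tilt [ 0.0099 -0.0023 -0.9999] F [-0.5  0.  -4.4] gap 0.093 step 18.1
{"x": -0.22, "y": -0.19, "z": 1.79, "rx": 0.003, "ry": 0.000, "rz": 0.002}, 
{"x": -0.22, "y": -0.19, "z": 1.79, "rx": 0.003, "ry": 0.000, "rz": 0.002}, 
{"x": -0.23, "y": -0.18, "z": 1.79, "rx": 0.003, "ry": 0.000, "rz": 0.002}, 
{"x": -0.23, "y": -0.18, "z": 1.79, "rx": 0.003, "ry": 0.000, "rz": 0.002},
```

Request:
move_arm --deltas '[{"x": -0.4, "y": -0.4, "z": 1.3, "rx": 0.004, "ry": 0, "rz": 0.003}, {"x": -0.3, "y": -0.3, "z": 1.3, "rx": 0.003, "ry": 0, "rz": 0.002}, {"x": 0, "y": 0, "z": 1.3, "rx": 0.001, "ry": 0, "rz": 0}, {"x": 0, "y": 0, "z": 1.2, "rx": 0, "ry": 0, "rz": 0}, {"x": 0, "y": 0, "z": 1.0, "rx": 0, "ry": 0, "rz": 0}, {"x": 0, "y": 0, "z": 0, "rx": 0, "ry": 0, "rz": 0}]'

```text
clock: 15.58
tool_pos: [668.0, -238.5, 179.9]
ee_rot: [0.001, 0.756, 0.655, 0.0]
contact_force: [-0.2, 0.6, -4.4]
finger_gap: 0.091
```

```bash
python3 - <<'E'
from h import *
plan((668,-239.5,160),1.427,4)
s=ctrl.sense(); print(s['ft_torque']); M=R(s['ee_rot']); snap('side','s7')
for c in('side',):
  for q in('sign_top','strut_edge','sign_base'):
    for r in ctrl.place_of(q,c)[:2]:
      w=toworld(c,r['centre']); print(q,c,round(r['confidence'],2),w.round(1), 'tool',(M.T@(w-s['tool_pos'])).round(1))
b=cv2.imread('pics/s7.png')[30:200,160:320];cv2.imwrite('pics/s7c.png',cv2.resize(b,None,fx=3.5,fy=3.5,interpolation=2))
E
```

```text
now [ 668.  -238.5  179.9] yaw 1.428 tilt [ 0.0016 -0.0012 -1.    ] F [-0.2  0.6 -4.4] gap 0.091 step 5.0
{"x": -0.03, "y": 0.00, "z": 0.50, "rx": 0.000, "ry": 0.000, "rz": 0.000}, 
{"x": -0.03, "y": 0.00, "z": 0.50, "rx": 0.000, "ry": 0.000, "rz": 0.000}, 
{"x": -0.03, "y": 0.00, "z": 0.50, "rx": 0.000, "ry": 0.000, "rz": 0.000}, 
{"x": -0.03, "y": 0.00, "z": 0.50, "rx": 0.000, "ry": 0.000, "rz": 0.000}, 
[ 0.09132153 -0.12931536  0.01243159]
sign_top side 0.83 [ 668.5 -237.   206.1] tool [  1.5   0.4 -26.2]
strut_edge side 0.58 [ 564.  -269.7  190.3] tool [-45.7 -98.5 -10.5]
sign_base side 0.84 [ 667.4 -242.7   42.6] tool [ -4.1  -0.2 137.3]
```

View pics/s7c.png

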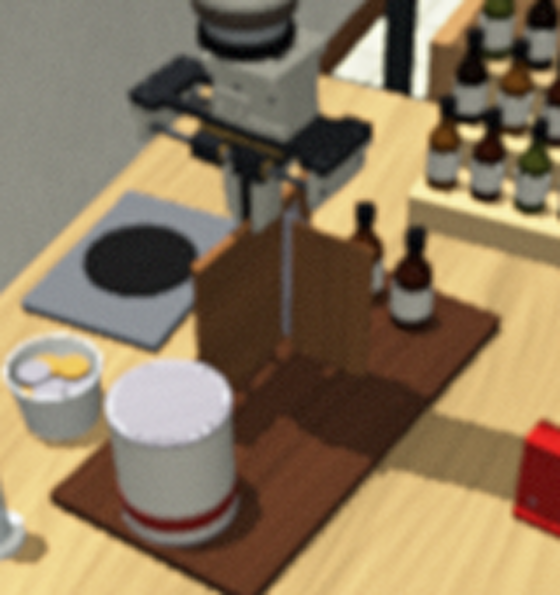

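Request:
move_arm --deltas '[{"x": -0.05, "y": 0, "z": 0.6, "rx": 0, "ry": 0, "rz": 0}, {"x": -0.05, "y": 0, "z": 0.6, "rx": 0, "ry": 0, "rz": 0}, {"x": 0, "y": 0, "z": 0.4, "rx": 0, "ry": 0, "rz": 0}, {"x": 0, "y": 0, "z": 0.2, "rx": 0, "ry": 0, "rz": 0}]'

```text
clock: 16.12
tool_pos: [672.8, -239.2, 168.3]
ee_rot: [0.006, 0.756, 0.655, 0.004]
contact_force: [0.3, 0.3, -3.6]
finger_gap: 0.09
```

```bash
python3 - <<'E'
from h import *
plan((668,-239.5,150),1.427,4)
E
```

```text
now [ 672.8 -239.2  168.3] yaw 1.429 tilt [ 0.0129 -0.004  -0.9999] F [ 0.3  0.3 -3.6] gap 0.09 step 4.7
{"x": -0.02, "y": -0.12, "z": 0.46, "rx": 0.003, "ry": 0.001, "rz": 0.000}, 
{"x": -0.02, "y": -0.12, "z": 0.46, "rx": 0.003, "ry": 0.001, "rz": 0.000}, 
{"x": -0.02, "y": -0.12, "z": 0.46, "rx": 0.003, "ry": 0.001, "rz": 0.000}, 
{"x": -0.02, "y": -0.12, "z": 0.46, "rx": 0.003, "ry": 0.001, "rz": 0.000},
```

Request:
move_arm --deltas '[{"x": 0, "y": -0.2, "z": 0.5, "rx": 0.006, "ry": 0.002, "rz": 0}, {"x": 0, "y": -0.1, "z": 0.4, "rx": 0.004, "ry": 0.001, "rz": 0}, {"x": 0, "y": -0.1, "z": 0.3, "rx": 0.003, "ry": 0.001, "rz": 0}]'

```text
clock: 16.37
tool_pos: [668.9, -238.5, 155.5]
ee_rot: [-0.001, 0.755, 0.655, 0.001]
contact_force: [-0.2, 0.2, -4.6]
finger_gap: 0.095
```

```bash
python3 - <<'E'
from h import *
plan((668,-239.5,150),1.427,4)
E
```

```text
now [ 668.9 -238.5  155.5] yaw 1.429 tilt [ 2.e-04  2.e-03 -1.e+00] F [-0.2  0.2 -4.6] gap 0.095 step 1.4
{"x": -0.03, "y": -0.02, "z": 0.14, "rx": -0.000, "ry": -0.000, "rz": 0.000}, 
{"x": -0.03, "y": -0.02, "z": 0.14, "rx": -0.000, "ry": -0.000, "rz": 0.000}, 
{"x": -0.03, "y": -0.02, "z": 0.14, "rx": -0.000, "ry": -0.000, "rz": 0.000}, 
{"x": -0.03, "y": -0.02, "z": 0.14, "rx": -0.000, "ry": -0.000, "rz": 0.000},
```

Request:
move_arm --deltas '[{"x": -0.02, "y": 0, "z": 0.15, "rx": 0, "ry": 0, "rz": 0}]'

```text
clock: 16.45
tool_pos: [668.3, -238.7, 153.1]
ee_rot: [-0.001, 0.755, 0.655, 0.0]
contact_force: [-0.1, -0.7, -3.7]
finger_gap: 0.094
```

Request:
move_arm --deltas '[{"x": -0.02, "y": 0, "z": 0.15, "rx": 0, "ry": 0, "rz": 0}]'

```text
clock: 16.53
tool_pos: [668.4, -238.9, 151.2]
ee_rot: [-0.001, 0.755, 0.655, 0.0]
contact_force: [2.4, 0.9, -2.1]
finger_gap: 0.092
```

Request:
move_arm --deltas '[{"x": 0, "y": 0, "z": 0.12, "rx": 0, "ry": 0, "rz": 0}]'

```text
clock: 16.62
tool_pos: [669.2, -238.6, 150.5]
ee_rot: [-0.001, 0.755, 0.655, 0.001]
contact_force: [0.8, 1.5, 1.0]
finger_gap: 0.094
```

Request:
move_arm --deltas '[{"x": 0, "y": 0, "z": 0.05, "rx": 0, "ry": 0, "rz": 0}, {"x": 0, "y": 0, "z": 0.05, "rx": 0, "ry": 0, "rz": 0}]'

```text
clock: 16.78
tool_pos: [669.8, -238.3, 150.3]
ee_rot: [-0.001, 0.755, 0.655, 0.002]
contact_force: [0.4, -0.7, 0.0]
finger_gap: 0.096
```

```bash
python3 - <<'E'
from h import *
plan((668,-239.5,150),1.427,1)
E
```

```text
now [ 669.8 -238.3  150.3] yaw 1.429 tilt [ 0.0017  0.0029 -1.    ] F [ 0.4 -0.7  0. ] gap 0.096 step 2.2
{"x": -0.15, "y": -0.16, "z": 0.03, "rx": 0.001, "ry": -0.003, "rz": 0.002},
```

Level, and the board carries the weight. Open, to about half so that neither finger drags.

Request:
move_arm --deltas '[{"x": 0, "y": -0.02, "z": 0.02, "rx": 0, "ry": 0, "rz": 0}, {"x": 0, "y": 0, "z": 0.02, "rx": 0, "ry": 0, "rz": 0}, {"x": 0, "y": 0, "z": 0, "rx": 0, "ry": 0, "rz": 0}, {"x": 0, "y": 0, "z": 0, "rx": 0, "ry": 0, "rz": 0}, {"x": 0, "y": 0, "z": 0, "rx": 0, "ry": 0, "rz": 0}, {"x": 0, "y": 0, "z": 0, "rx": 0, "ry": 0, "rz": 0}]' --fingers 0.1

```text
clock: 17.28
tool_pos: [671.4, -239.3, 153.1]
ee_rot: [0.002, 0.756, 0.655, 0.002]
contact_force: [-0.5, 0.2, -0.2]
finger_gap: 0.476
```

```bash
python3 - <<'E'
from h import *
plan((668,-239.5,230),1.427,5)
snap('side','s8'); snap('wrist','w8')
b=cv2.imread('pics/s8.png')[30:200,160:320];b=cv2.resize(b,None,fx=2.5,fy=2.5,interpolation=2)
a=cv2.resize(cv2.imread('pics/w8.png')[:,100:400],None,fx=1.107,fy=1.107)
cv2.imwrite('pics/c8.png',np.hstack([b,a[:425]]))
E
```

```text
now [ 671.4 -239.3  153.1] yaw 1.429 tilt [ 6.4e-03  2.0e-04 -1.0e+00] F [-0.5  0.2 -0.2] gap 0.476 step 15.4
{"x": -0.01, "y": -0.06, "z": -1.54, "rx": 0.001, "ry": -0.000, "rz": 0.000}, 
{"x": -0.01, "y": -0.06, "z": -1.54, "rx": 0.001, "ry": -0.000, "rz": 0.000}, 
{"x": -0.01, "y": -0.06, "z": -1.54, "rx": 0.001, "ry": -0.000, "rz": 0.000}, 
{"x": -0.01, "y": -0.06, "z": -1.54, "rx": 0.001, "ry": -0.000, "rz": 0.000}, 
{"x": -0.01, "y": -0.07, "z": -1.54, "rx": 0.001, "ry": -0.000, "rz": 0.000},
```

View pics/c8.png

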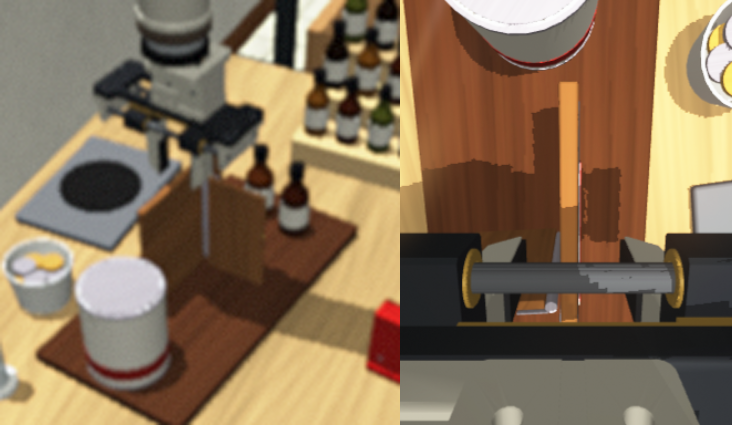

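Request:
move_arm --deltas '[{"x": 0, "y": 0, "z": -0.6, "rx": 0, "ry": 0, "rz": 0}, {"x": 0, "y": 0.05, "z": -1.2, "rx": 0, "ry": 0, "rz": 0}, {"x": 0, "y": 0.1, "z": -1.6, "rx": 0, "ry": 0, "rz": 0}, {"x": 0, "y": 0.1, "z": -2.0, "rx": 0, "ry": 0, "rz": 0}, {"x": 0, "y": 0.1, "z": -2.5, "rx": 0, "ry": 0, "rz": 0}, {"x": 0, "y": 0, "z": -2.5, "rx": 0, "ry": 0, "rz": 0}, {"x": 0, "y": 0, "z": -2.5, "rx": 0, "ry": 0, "rz": 0}, {"x": 0, "y": 0, "z": 0, "rx": 0, "ry": 0, "rz": 0}]'

```text
clock: 18.05
tool_pos: [673.5, -238.9, 292.1]
ee_rot: [0.001, 0.755, 0.656, 0.003]
contact_force: [0.7, 0.1, 1.5]
finger_gap: 0.546
```

```bash
python3 - <<'E'
from h import *
s=ctrl.sense(); snap('wrist','w9');snap('side','s9'); snap('top','t9')
B=np.array([634,-236.]);y=-.144; Rb=np.array([[np.cos(y),-np.sin(y)],[np.sin(y),np.cos(y)]])
for c in('side','top','wrist'):
  for q in('sign_top','strut_edge','sign_base','spare_sign','malt_tin_mid','bottle_a_mid','display_board'):
    for r in ctrl.place_of(q,c)[:2]:
      w=toworld(c,r['centre'],s); print(q,c,round(r['confidence'],2),w.round(1), 'board',(Rb.T@(w[:2]-B)).round(1))
b=cv2.imread('pics/s9.png')[30:200,160:320];b=cv2.resize(b,None,fx=2.5,fy=2.5,interpolation=2)
a=cv2.resize(cv2.imread('pics/w9.png')[:,60:420],None,fx=1.107,fy=1.107)
cv2.imwrite('pics/c9.png',np.hstack([b,a[:425]]))
print(s['tool_pos'],ctrl.sense()['clock'])
E
```

```text
strut_edge side 0.77 [ 566.9 -270.9  162.1] board [-61.4 -44.2]
sign_base side 0.81 [ 666.2 -239.7   16.8] board [32.4  1. ]
sign_base side 0.18 [664.2 -73.   78.6] board [  6.5 165.6]
spare_sign side 0.6 [577.6 226.7   5.6] board [-122.2  449.8]
malt_tin_mid side 0.75 [666.5 -76.   80. ] board [  9.2 163. ]
bottle_a_mid side 0.51 [ 575.3 -388.    72. ] board [ -36.3 -158.8]
display_board side 0.8 [ 637.1 -238.4    1.5] board [ 3.4 -1.9]
sign_top top 0.82 [ 662.  -236.6  172.8] board [27.8  3.5]
sign_top top 0.34 [ 651.9 -275.5   14.8] board [ 23.4 -36.5]
strut_edge top 0.51 [ 571.6 -267.6  158.7] board [-57.3 -40.3]
sign_base top 0.88 [ 667.8 -243.9   18.7] board [34.6 -3. ]
spare_sign top 0.72 [579.8 228.9  14.6] board [-120.3  452.3]
malt_tin_mid top 0.58 [663.7 -74.5  78.5] board [  6.2 164.1]
malt_tin_mid top 0.48 [ 578.3 -388.3   69.6] board [ -33.3 -158.7]
bottle_a_mid top 0.61 [ 576.7 -386.2   67.8] board [ -35.2 -156.8]
display_board top 0.72 [ 633.2 -234.6   -1.1] board [-1.   1.2]
display_board top 0.63 [548.7 225.4  -1. ] board [-150.6  444.4]
sign_top wrist 0.85 [ 671.4 -238.1  175.1] board [37.3  3.3]
strut_edge wrist 0.56 [ 568.6 -264.3  158.4] board [-60.7 -37.4]
bottle_a_mid wrist 0.56 [ 579.  -387.9   70.6] board [ -32.7 -158.3]
display_board wrist 0.87 [ 634.5 -233.6    1.3] board [0.1 2.5]
[ 673.45882384 -238.8730406   292.06030126] 19.25
```

View pics/c9.png

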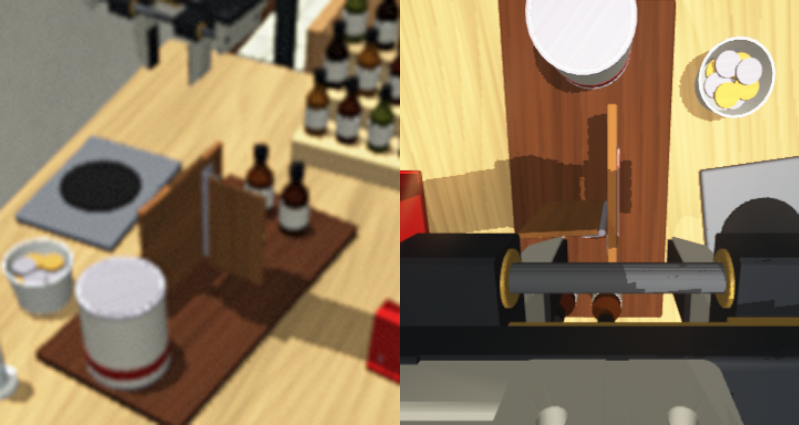

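The sign stands alone, square and near the board's middle, with the strut out. The gripper is clear above it.

```bash
python3 -c "
from h import *
print(ctrl.hand_in())"
```

```text
the job is handed in; nothing more can be done
None
```

The sign is standing on its own on the dark board with its strut out, and the job is handed in after about 19 s of the 67 s. `hand_in` gave no verdict, so the results below are my own measurements.

- **Strut:** I pushed it out with the closed fingertips while the sign was in the rack. It moved at about 3 N, then met the stop at roughly 92–94° from the panel. I held about 10 N sideways there (about 12 N in total, limit 22 N) and the finger stopped moving forward. The force on the stop itself was not measured; I estimate 8–10 N.
- **Lift and placing:** I gripped the top edge, lifted the sign clear of the rack, carried it over, and lowered it in small steps at the end. The board took the weight with about 5 N at touchdown (limit 30 N), and then I let go and backed off upward.
- **Position:** The cameras put the sign's base about 33 mm to the customer side of the board's centre and within 3 mm of the middle along its length. It sits 17–19 mm above the counter, about level with the 18 mm board top.
- **Strut and squareness:** The strut edge is about 60 mm to the robot side of the board's centre, so it is on the board and still out. The sign looks square to the board in the pictures.
- **Other objects:** The tin, one bottle and the spare sign measured within 5 mm of where they started, about the detectors' error. I did not measure the second bottle again, but both bottles look undisturbed.
- **Disagreements:** Position estimates differed between cameras by up to about 10 mm for the sign's top edge. In a few pictures the networks labelled other objects as the one I asked for, and I ignored those.

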